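Box a honey wax disc with the spatula

TASK

At the balm stall, pick up the spatula, slide its blade under the honey-yellow wax disc on the wooden board and lift the disc with it, never with the fingers. Lower the disc onto the two cream ribs in the red gift case and leave it lying there, free of the blade (the gap between the ribs and the notched front let the blade out). Lay the spatula back in its blue rest as it was, and press the case's lid down until its catch holds it shut; leave the dark disc, jars, tins, bottle and stone alone.

Things in the scene. Friction and masses are not known exactly. Their poses are not given: they have to be found in the camera images.
- board: Wooden board, fixed, 200 (x) by 205 (y) by 18 mm high, origin under its centre. Along its far (+x) edge runs a raised stop, its near face at x = +85 mm, 14 mm above the board's top: discs can be pushed against it. The stop and the blade are slippery.
- disc: Honey-yellow wax disc (the one to box) on either half of the board: 84 mm across, 15 thick, 85 g +-30%. Origin: centre of its underside. The flat underside is 70 mm across; a bevel rises 3 mm to the full 84 mm, so a thin blade pushed along the board gets under it once the disc is against the stop.
- disc_dark: Dark brown wax disc of the same shape on the other half of the board; to be left there.
- spatula: Cranked steel spatula, wooden handle, 120 g. Origin: centre of blade underside; x to the blade tip, z up. Blade x -45 to +45, 32 wide, 2 mm thick; neck 14 mm wide rises over x -45 to -72; handle x -68 to -188, 20 mm wide (y), 22 high, z 44 to 66 mm. Starts with blade flat on the table and handle tail in the rest.
- spatula_grip (a point): Point on the handle's axis to grip: x = -100, z = +55 mm in the spatula's frame; the balance point is near.
- rest: Blue spatula rest, fixed, origin under its centre. Saddle 30 mm long (x), floor 44 mm up, cheeks 28 mm apart rising to 59 mm. The spatula lies along its x axis, the spatula's origin 175 mm ahead (+x), so spatula_grip is at x +75, y 0, z 55 mm in this frame.
- case: Red gift case, fixed, 112 x 112 x 40 mm high, origin under its centre, walls 4 mm, floor top at z 4. Front (-x) wall has a notch 52 mm wide down to the floor. Inside, two cream ribs along x, tops at z 18, leave a gap y -23 to +23 mm for the blade while the disc stays on them. Lid hinge at x +56, z 40 mm. Two brass clips on the front at y +-41, out to x -69 mm.
- lid (a joint): Lid angle in rad: 0 shut, about 1.57 upright, up to 1.9 leaning back away from the robot's side. Lid 120 mm from hinge to free edge, 112 mm wide, 6 mm thick. A weak spring lifts it off again unless the catch has snapped over (last 5 mm at the edge, about 8 N pressed near the free edge).
- lid_edge (a point): Middle of the lid's free edge, 120 mm from the hinge, half way through the lid's thickness.
- jar_a: Black screw-top jar, 62 mm across, 50 mm high, at the back. Origin: centre of its underside. A bystander.
- jar_b: Amber jar with a metal cap, 62 mm across, 50 mm high, at the back. Origin: centre of its underside. A bystander.
- tall_bottle: Tall amber bottle, 60 mm across, 170 mm high, standing between board and case. Origin: centre of its underside. A bystander.
- tin_a: Flat aluminium tin, 60 mm across, 22 mm high, near the robot. Origin: centre of its underside. A bystander.
- tin_b: Flat aluminium tin, 70 mm across, 24 mm high, at the right side. Origin: centre of its underside. A bystander.
- tin_c: Flat dark tin, 60 mm across, 26 mm high, near the robot. Origin: centre of its underside. A bystander.
- stone: Grey grinding stone, 76 mm across, 62 mm high, at the left side. Origin: centre of its underside. A bystander.

How it is judged:
On the way, in this order (a step that is already met when the one before it is completed fails the run):
1. the honey disc is carried on the spatula, its underside at least 27 mm clear of the board's top (z of disc in the frame of board above 0.045 m and contact force between disc and spatula above 0.2 N), for 0.2 s.
2. the honey disc lies flat on both ribs inside the case, free of the spatula (x of disc in the frame of case between -0.013 and 0.013 m and y of disc in the frame of case between -0.013 and 0.013 m and z of disc in the frame of case between 0.014 and 0.022 m and angle between disc's own z axis and vertical below 0.08 rad and contact force between disc and spatula below 0.05 N and linear speed of disc below 0.03 m/s), for 0.3 s.
At the end, for the whole second after the job is handed in: Honey disc flat on the ribs in the case (centred within 13 mm, tilt under 0.08 rad), off the spatula, at rest; lid held shut by its catch (under 0.03 rad); spatula still in its rest (25 mm along, 12 mm across, 6 mm in height, heading 0.15 rad, tilt 0.12 rad); dark disc within 15 mm of its start (all of step 2 and value of joint lid below 0.03 rad and x of spatula_grip in the frame of rest between 0.05 and 0.1 m and y of spatula_grip in the frame of rest between -0.012 and 0.012 m and z of spatula_grip in the frame of rest between 0.049 and 0.061 m and angle between the x axis of spatula and the x axis of rest, either way round below 0.15 rad and angle between spatula's own z axis and vertical below 0.12 rad and linear speed of spatula below 0.03 m/s and distance of disc_dark from where it was at the start of the episode below 0.015 m); the robot touches nothing.
It fails at once if the fingers touch the honey disc (over 0.3 N) (contact force between the fingers and disc above 0.3 N).
It fails at once if the honey disc is dropped (faster than 0.6 m/s while off the spatula) (linear speed of disc above 0.6 m/s and contact force between disc and spatula below 0.02 N).
It fails at once if a jar, tin, bottle or the stone is moved more than 20 mm or tipped over 0.4 rad (distance of any of jar_a, jar_b, tall_bottle, tin_a, tin_b, tin_c, stone from where it was at the start of the episode above 0.02 m or angle between any of jar_a, jar_b, tall_bottle, tin_a, tin_b, tin_c, stone's own z axis and vertical above 0.4 rad).
It fails at once if the dark disc is moved more than 30 mm (distance of disc_dark from where it was at the start of the episode above 0.03 m).
It also fails if it takes over 72 s, if anything falls off the work surface, if the arm or the gripper's body presses on something with over 40 N, if the wrist force passes 120 N, or if a joint passes its speed limit or range.

ROBOT

A 7-joint arm with a two-finger parallel gripper is mounted at the origin on the work surface. World frame = base frame: x ahead of the robot, y to its left, z up, the work surface at z = 0. Lengths are in m, angles in rad, forces in N, time in s.
With the tool pointing down it reaches from about 0.4 to 0.85 m from the base axis. Payload 10.4 kg.
Tool frame: the origin (TCP) lies on the centre line of the jaws, within the pads' length; the fingertips stand 11 mm ahead of it and the grasp point (between the pads) lies 8 mm behind it (r.tcp_to_tips is the distance from the TCP to the fingertips, in m); z points along the fingers, y is the line along which they close (so a half turn about z gives the same grasp; the last joint's range is limited). The gripper opens to 87 mm and grips with 3 to 60 N. Pads are 19 mm wide; open, the fingers measure 117 mm over their backs; the gripper's body (75 mm by 190 mm) begins 51 mm behind the grasp point.
Start: joints at [-1.35, 0.332, -0.065, 1.46, 0.022, 1.35, -0.088], TCP at [0.151, 0.607, 0.234] pointing down, gripper open.
Joint ranges: [-2.6, 2.6], [-0.5, 2.12], [-1.47, 1.34], [0.16, 2.42], [-1.27, 4.41], [0.06, 2.06], [-2.6, 2.6]. Speed limits (rad/s): [2.22, 2.22, 2.79, 2.79, 3.14, 3.14, 3.14].

INTERFACE

Orientations are given as [roll, pitch, yaw] about the fixed x, y, z axes, in that order (R = Rz(yaw) Ry(pitch) Rx(roll)).
In Python, from plant import r, cams gives the robot as it stands.
- The arm moves only by the shell command python3 -m jog 'ROWS'. ROWS is JSON, a list of rows, each an object of numbers: "dx", "dy", "dz": the shift along the tool's x, y, z in cm; "rx", "ry", "rz": the turn, a rotation vector about the tool's x, y, z in rad; "hand": the finger opening in cm, from 0 to 8.7. In form: [{"dx": .., "dy": .., "dz": .., "rx": .., "ry": .., "rz": .., "hand": ..}, ...]. A call has 1 to 10 rows; each row shifts and turns the commanded pose from where the row before left it, along the tool's axes as they then stand; what a row does not reach is not made up. A row lasts 1/12 s, in which the tool goes at most 41.7 mm and 7.16 degrees, less where a joint would pass 70% of its speed; a pose out of reach is approached as far as the arm can. A call is refused whole if a number of a shift passes 4.17 or a number of a turn 0.125, either way. A call with a gripper value outside its range is refused whole. The fingers move at their own pace and stop on an object; the grip force is fixed at half the most. Time passes only in rows, so rows that do not move let the fingers close. It gives the time, the measured TCP pose, the force, the opening and the grip force at its end, in the units of the state.
- r.get_state(): the state, without advancing time (a new reading comes with each control period).
- cams.get_image(name): name is "scene" or "top"; returns a dict with "pixels" (480x640x3 uint8, red, green, blue), "K" (3x3 intrinsics, pixels), "distortion" ([k1, k2, p1, p2, k3] as OpenCV has them; the pictures are not rectified), "xyz" and "rotation" of the camera in the world. Camera axes: x right, y down, z forward; pixel columns grow to the right and rows downward; lengths in m; the calibration is good to about 2 mm. A picture is of the moment at which its call begins. There is no depth.
- r.sign_off(): hands the job in; it is judged then, once.
The state is a dict: "t": time; "joint_pos": joint angles; "joint_velocities": joint speeds; "joint_torque": joint torques, N m; "eef_pos": TCP position; "eef_rot": TCP orientation; "wrist_force": force on the tool from outside, world axes, zero at the start; "ft_torque": the same for the moment, N m; "finger_gap": finger opening in m; "grip_force": force on a finger pad.
Only numpy, scipy, OpenCV 4.12 (cv2) and the standard library are available. Lean on these libraries where they do the work, as an engineer would, in place of code of your own. Each camera call takes 0.05 s, during which the arm holds its last target. There are 200 camera calls.

## Working session

There is one attempt and no reset: what is moved stays moved. The work goes in short steps, Python scripts to look and compute and a shell command to move; the robot and the scene stay as the last step left them, time stands still between calls to the robot, and variables do not carry over. Pictures are saved under pics/ and viewed, at most 10 in all, crops included, and the job is handed in when it is done.

```bash
ls; mkdir -p pics; python3 - <<'E'
from plant import r,cams
import cv2
for n in("scene","top"):
    d=cams.get_image(n); cv2.imwrite(f"pics/{n}0.png",d["pixels"][:,:,::-1]); print(n,d["K"],d["distortion"],d["xyz"],d["rotation"])
print(r.get_state())
E
```

```text
pics
scene [[512.7961372    0.         318.64475195]
 [  0.         512.7961372  234.47441391]
 [  0.           0.           1.        ]] [-0.07039662  0.          0.          0.          0.        ] [ 1.38768849 -0.18507831  1.00166817] [-2.40889838 -0.00903591  1.36095828]
top [[480.82160932   0.         312.64710297]
 [  0.         480.82160932 244.16382951]
 [  0.           0.           1.        ]] [-0.07337739  0.          0.          0.          0.        ] [ 0.5162552  -0.00967541  1.1468427 ] [-3.07555264  0.02444583 -1.57083684]
{'t': 0.1, 'joint_pos': array([-1.34961658,  0.33279954, -0.06467504,  1.46084204,  0.02159002,
        1.34990316, -0.08852796]), 'joint_velocities': array([-0.00027174, -0.0030361 , -0.0001474 , -0.00328211, -0.00089145,
       -0.0005819 , -0.0012307 ]), 'joint_torque': array([ 1.20876757e-03, -6.24542356e+01,  2.45708768e-02, -3.90710092e+01,
       -6.13485044e-02,  3.67936771e-02,  6.00469912e-05]), 'eef_pos': array([0.15079257, 0.60619927, 0.23284643]), 'eef_rot': array([-3.14033657e+00,  5.51132161e-05,  2.89777809e+00]), 'wrist_force': array([-0.41815686, -0.20619231,  0.19322124]), 'ft_torque': array([-0.04651162, -0.01141495,  0.04973331]), 'grip_force': 0.0, 'finger_gap': 0.08738419826540096}
```

View pics/top0.png

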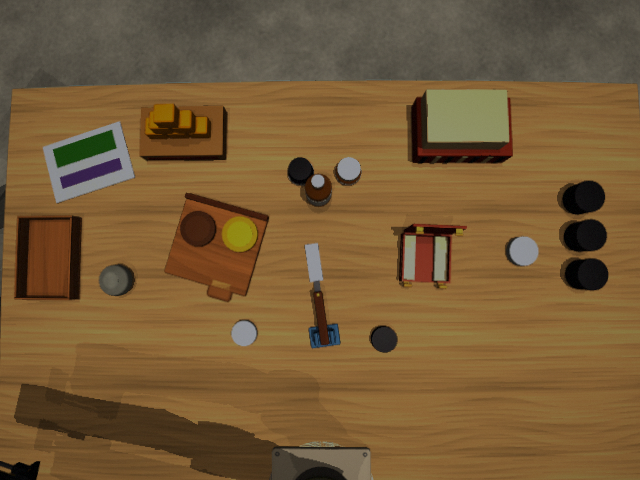

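View pics/scene0.png

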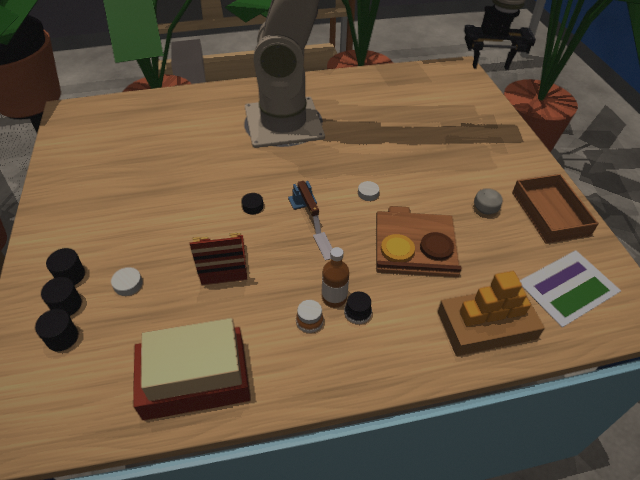

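Top view: board around (217,245) with honey disc (239,234) on its right half and dark disc (198,228). The spatula runs (314,245)→(324,340), its tail in the blue rest, and the red case is at (425,258) with its lid upright. The bottle stands at (318,188).

```bash
cat > h.py <<'E'
import numpy as np,cv2
from scipy.spatial.transform import Rotation as R
from plant import r,cams
def ray(d,uv):
    p=cv2.undistortPoints(np.array(uv,float).reshape(-1,1,2),np.array(d["K"]),np.array(d["distortion"]))[:,0]
    return R.from_euler("xyz",d["rotation"]).apply(np.c_[p,np.ones(len(p))])
def plane(d,uv,z):
    v=ray(d,uv); c=np.array(d["xyz"]); return c+v*((z-c[2])/v[:,2])[:,None]
def proj(d,P):
    Rm=R.from_euler("xyz",d["rotation"]).as_matrix(); 
    return cv2.projectPoints(np.array(P,float).reshape(-1,1,3),cv2.Rodrigues(Rm.T)[0],-Rm.T@np.array(d["xyz"]),np.array(d["K"]),np.array(d["distortion"]))[0][:,0]
def blobs(d,lo,hi,roi,n=2,amin=20):
    x0,y0,x1,y1=roi; hsv=cv2.cvtColor(d["pixels"],cv2.COLOR_RGB2HSV)
    m=np.zeros(hsv.shape[:2],np.uint8); m[y0:y1,x0:x1]=cv2.inRange(hsv,lo,hi)[y0:y1,x0:x1]
    c=sorted(cv2.findContours(m,cv2.RETR_EXTERNAL,cv2.CHAIN_APPROX_NONE)[0],key=cv2.contourArea)[::-1]
    return [k for k in c if cv2.contourArea(k)>amin][:n]
def cen(c):
    m=cv2.moments(c); return m["m10"]/m["m00"],m["m01"]/m["m00"]
E
python3 - <<'E'
from h import *
d=cams.get_image("top"); np.set_printoptions(precision=4,suppress=True)
for nm,lo,hi,roi,z in [("honey",(22,150,120),(35,255,255),(160,180,280,310),.033),("blue",(95,80,40),(125,255,255),(290,310,360,360),.05),("cream",(22,20,120),(45,140,255),(395,235,460,285),.018),("blade",(0,0,110),(179,50,255),(300,235,330,285),.002),("lidred",(0,120,20),(8,255,255),(385,215,475,300),.04)]:
    for c in blobs(d,lo,hi,roi):
        rc=cv2.minAreaRect(c); print(nm,cv2.contourArea(c),cen(c),plane(d,[cen(c)],z)[0],rc[1],rc[2]); print(plane(d,cv2.boxPoints(rc),z)[:,:2].tolist())
i=d["pixels"][180:360,160:470,::-1]; cv2.imwrite("pics/crop.png",cv2.resize(np.clip(i*1.5,0,255).astype(np.uint8),(800,465),interpolation=cv2.INTER_CUBIC))
E
```

```text
honey 907.5 (239.29292929292927, 233.7191919191919) [0.6147 0.1891 0.033 ] (34.0, 34.0) 90.0
[[0.6542337798294376, 0.23051369941320815], [0.6538857230470198, 0.15018889031518595], [0.5742044602321653, 0.1495406573632873], [0.5742833654471643, 0.22946713467492913]]
blue 310.5 (324.7498658078368, 336.37573805689743) [ 0.3796 -0.0102  0.05  ] (20.4020938873291, 28.779111862182617) 82.23483276367188
[[0.39990948727586895, 0.026547367798982507], [0.4088013826621479, -0.03804827669171181], [0.36330096748353397, -0.04418590400952979], [0.35438200670064784, 0.02029442789918893]]
cream 390.5 (440.04481434058897, 257.7908664105847) [ 0.5584 -0.2811  0.018 ] (10.816654205322266, 42.43456268310547) 3.1798300743103027
[[0.5089655278114584, -0.2650755362003738], [0.6084060826059199, -0.27218125481459493], [0.6069534631793697, -0.2976822712505028], [0.5074945753022503, -0.29043486412728076]]
cream 379.0 (409.3117854001759, 256.6147757255937) [ 0.5613 -0.2088  0.018 ] (10.151294708251953, 42.323089599609375) 1.7899105548858643
[[0.5112917965389289, -0.19514425276626163], [0.6105500313944751, -0.19942576777768622], [0.6097645551202239, -0.2233116761830447], [0.5105033330235834, -0.21889980986006086]]
blade 448.0 (313.344494047619, 262.0721726190476) [0.5493 0.0167 0.002 ] (37.61808776855469, 13.293608665466309) 81.8698959350586
[[0.5914626738870725, 0.03849100121767547], [0.5959080449853398, 0.007061103669090567], [0.5072252083469326, -0.005519105658095341], [0.502764132531228, 0.02575004586387205]]
lidred 1839.0 (421.673916983868, 252.41326808047853) [ 0.57   -0.2336  0.04  ] (65.06797790527344, 57.23423767089844) 2.2906100749969482
[[0.506285773805672, -0.1800759203299813], [0.6380431996665303, -0.1868702283507579], [0.631832303841, -0.3376017956001423], [0.499939400653495, -0.3296589602156899]]
```

View pics/crop.png

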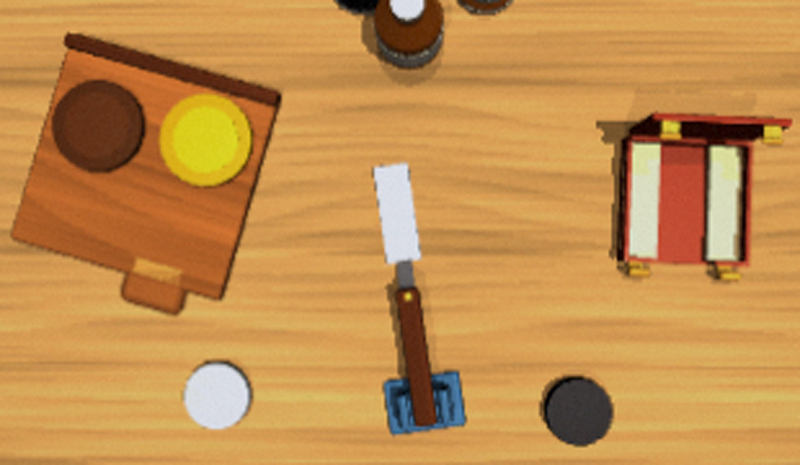

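The crop confirms the poses: the honey disc is not yet against the dark stop and its approach side is clear. The case lid stands upright, with the ribs and gap open to the front. Next I compute the board frame and the first move.

```bash
cat >> h.py <<'E'
np.set_printoptions(precision=4,suppress=True)
def go(p,yaw=None,pitch=0.0):
    """TCP deltas in tool frame (cm) to p; remaining turn about tool axes for spatula heading yaw"""
    s=r.get_state(); M=R.from_euler("xyz",s["eef_rot"])
    print("t %.2f"%s["t"],"pos",s["eef_pos"],"rot",s["eef_rot"],"q",s["joint_pos"],"gap %.4f"%s["finger_gap"],"F",s["wrist_force"])
    print("translate now cm",M.inv().apply(np.array(p)-s["eef_pos"])*100)
    if yaw is not None:
        T=R.from_euler("xyz",[np.pi,pitch,yaw+np.pi])
        print("turn",(M.inv()*T).as_rotvec(),"translate after turn",T.inv().apply(np.array(p)-s["eef_pos"])*100)
E
python3 - <<'E'
from h import *
d=cams.get_image("top")
u=lambda a:[(x/2.58+160,y/2.5833+180) for x,y in a]
A=plane(d,u([(12,240),(221,298)]),.018)[:,:2];B=plane(d,u([(66,35),(280,95)]),.032)[:,:2]
print(A,B)
e=A[0]-A[1]; print("yaw front",-np.arctan2(e[0],e[1]),np.linalg.norm(e)); e=B[0]-B[1]; print("yaw stop",-np.arctan2(e[0],e[1]),np.linalg.norm(e))
for a,b in((0,0),(1,1)):
    e=B[b]-A[a];print("yaw side",np.arctan2(e[1],e[0]),np.linalg.norm(e))
c=(A.mean(0)+B.mean(0))/2;y=-.27
for P in ((.6147,.1891),):
    print("centre",c,"disc in board",R.from_euler("z",-y).apply(np.r_[P-c,0]))
# spatula
q=blobs(d,(0,0,110),(179,50,255),(300,235,330,285))[0][:,0]
L=cv2.fitLine(plane(d,q,.002)[:,:2].astype(np.float32),cv2.DIST_L2,0,.01,.01).ravel();print("blade dir",np.arctan2(L[1],L[0]))
tail=plane(d,u([(424,420)]),.066)[0];front=plane(d,u([(409,293)]),.066)[0];print(tail,front)
go((.40,.35,.234),.148)
E
```

```text
[[0.523  0.3702]
 [0.4706 0.1754]] [[0.7108 0.3189]
 [0.6544 0.1209]]
yaw front -0.26266155996328244 0.20168714487806286
yaw stop -0.27716542507105724 0.20585883300528596
yaw side -0.266789907475523 0.19465901710721853
yaw side -0.2885002779881525 0.19173571582657478
centre [0.5897 0.2463] disc in board [ 0.0394 -0.0485  0.    ]
blade dir 0.13614199
[ 0.3679 -0.0093  0.066 ] [0.4772 0.0036 0.066 ]
t 0.20 pos [0.1508 0.6063 0.2331] rot [-3.1408  0.      2.8978] q [-1.3496  0.3326 -0.0647  1.4606  0.0216  1.3499 -0.0885] gap 0.0873 F [ 0.5462 -0.9026  0.815 ]
translate now cm [-30.3674 -18.857   -0.0731]
turn [-0.0008 -0.0001 -0.3918] translate after turn [-20.8653 -29.0241  -0.0898]
```

```bash
python3 -m jog '[{"dx":-3.0,"dy":-1.9,"hand":7},{"dx":-3.0,"dy":-1.9},{"dx":-3.0,"dy":-1.9},{"dx":-3.0,"dy":-1.9},{"dx":-3.0,"dy":-1.9},{"dx":-3.0,"dy":-1.9},{"dx":-3.0,"dy":-1.9},{"dx":-3.0,"dy":-1.9},{"dx":-3.0,"dy":-1.9},{"dx":-3.0,"dy":-1.9}]'
python3 -m jog '[{"rz":-0.1},{"rz":-0.1},{"rz":-0.1},{"rz":-0.1},{}]'
python3 -c "
from h import *
go((.45,.0015,.12),.138)"
```

```text
t 0.20 pos [0.1508 0.6063 0.2331] rot [-3.1408  0.      2.8978] q [-1.3496  0.3326 -0.0647  1.4606  0.0216  1.3499 -0.0885] gap 0.0873 F [ 0.5462 -0.9026  0.815 ]
translate now cm [-43.6319 -51.4599  11.3542]
turn [-0.0008 -0.0001 -0.3818] translate after turn [-21.3129 -64.0205  11.3102]$[0]: bad value
$[0]: bad value
```

```bash
python3 -m jog '[{"dx":-3.0,"dy":-1.9,"dz":0,"rx":0,"ry":0,"rz":0,"hand":7}]'; python3 -m jog '[{"dx":-3.0,"dy":-1.9,"dz":0,"rx":0,"ry":0,"rz":0}]'; python3 -m jog --help|head -30
```

```text
t: 0.28
eef_pos: [0.1692, 0.5838, 0.2325]
eef_rot: [-3.141, -0.004, 2.906]
wrist_force: [-1.7, 0.4, 0.3]
finger_gap: 0.0848
grip_force: 0.0$[0]: bad value
invalid input: not JSON, or not a number
```

```bash
python3 -m jog '[{"dx":-3.0,"dy":-1.9,"dz":0,"rx":0,"ry":0,"rz":0,"hand":7},{"dx":-3.0,"dy":-1.9,"dz":0,"rx":0,"ry":0,"rz":0,"hand":7},{"dx":-3.0,"dy":-1.9,"dz":0,"rx":0,"ry":0,"rz":0,"hand":7},{"dx":-3.0,"dy":-1.9,"dz":0,"rx":0,"ry":0,"rz":0,"hand":7},{"dx":-3.0,"dy":-1.9,"dz":0,"rx":0,"ry":0,"rz":0,"hand":7},{"dx":-3.0,"dy":-1.9,"dz":0,"rx":0,"ry":0,"rz":0,"hand":7},{"dx":-3.0,"dy":-1.9,"dz":0,"rx":0,"ry":0,"rz":0,"hand":7},{"dx":-3.0,"dy":-1.9,"dz":0,"rx":0,"ry":0,"rz":0,"hand":7},{"dx":-3.0,"dy":-1.9,"dz":0,"rx":0,"ry":0,"rz":0,"hand":7}]'
python3 -m jog '[{"dx":0,"dy":0,"dz":0,"rx":0,"ry":0,"rz":-0.1,"hand":7},{"dx":0,"dy":0,"dz":0,"rx":0,"ry":0,"rz":-0.1,"hand":7},{"dx":0,"dy":0,"dz":0,"rx":0,"ry":0,"rz":-0.1,"hand":7},{"dx":0,"dy":0,"dz":0,"rx":0,"ry":0,"rz":-0.1,"hand":7},{"dx":0,"dy":0,"dz":0,"rx":0,"ry":0,"rz":0,"hand":7}]'
python3 -c "
from h import *
go((.45,.0015,.12),.138)"
```

```text
t: 1.03
eef_pos: [0.397, 0.3482, 0.2336]
eef_rot: [3.141, -0.0, 2.898]
wrist_force: [0.2, 0.6, -0.8]
finger_gap: 0.0698
grip_force: 0.0
t: 1.45
eef_pos: [0.3961, 0.3496, 0.2335]
eef_rot: [-3.142, -0.0, -2.981]
wrist_force: [-0.2, -0.8, 0.1]
finger_gap: 0.0703
grip_force: 0.0
t 1.45 pos [0.3961 0.3496 0.2335] rot [-3.1416 -0.0001 -2.9808] q [-0.9316  0.1159  0.1324  1.724  -0.0159  1.3028  0.9357] gap 0.0703 F [-0.179  -0.78    0.0768]
translate now cm [  0.2504 -35.2264  11.3462]
turn [-0.     -0.0001  0.0228] translate after turn [ -0.5499 -35.2232  11.3457]
```

```bash
python3 -m jog '[{"dx":0.02,"dy":-3.5,"dz":0,"rx":0,"ry":0,"rz":0,"hand":7},{"dx":0.03,"dy":-3.5,"dz":0,"rx":0,"ry":0,"rz":0,"hand":7},{"dx":0.02,"dy":-3.5,"dz":0,"rx":0,"ry":0,"rz":0,"hand":7},{"dx":0.03,"dy":-3.5,"dz":0,"rx":0,"ry":0,"rz":0,"hand":7},{"dx":0.02,"dy":-3.5,"dz":0.5,"rx":0,"ry":0,"rz":0,"hand":7},{"dx":0.03,"dy":-3.5,"dz":1.5,"rx":0,"ry":0,"rz":0,"hand":7},{"dx":0.02,"dy":-3.5,"dz":2,"rx":0,"ry":0,"rz":0,"hand":7},{"dx":0.03,"dy":-3.5,"dz":2,"rx":0,"ry":0,"rz":0,"hand":7},{"dx":0.02,"dy":-3.5,"dz":2,"rx":0,"ry":0,"rz":0,"hand":7},{"dx":0.03,"dy":-3.5,"dz":2,"rx":0,"ry":0,"rz":0,"hand":7}]'
python3 -m jog '[{"dx":0,"dy":0,"dz":1.3,"rx":0,"ry":0,"rz":0.023,"hand":7},{"dx":0,"dy":0,"dz":0,"rx":0,"ry":0,"rz":0,"hand":5},{"dx":0,"dy":0,"dz":0,"rx":0,"ry":0,"rz":0,"hand":5}]'
python3 -c "
from h import *
go((.45,.0015,.047),.138)"
```

```text
t: 2.28
eef_pos: [0.448, 0.002, 0.1329]
eef_rot: [3.141, 0.001, -2.989]
wrist_force: [0.3, -0.1, 0.1]
finger_gap: 0.0697
grip_force: 0.0
t: 2.53
eef_pos: [0.4478, 0.004, 0.1204]
eef_rot: [3.142, -0.001, -3.01]
wrist_force: [0.0, 0.5, 0.3]
finger_gap: 0.0631
grip_force: 0.0
t 2.53 pos [0.4478 0.004  0.1204] rot [ 3.1415 -0.0012 -3.0102] q [-0.5797  0.0309  0.4809  2.0685 -0.0165  1.047   1.6115] gap 0.0631 F [0.0454 0.4748 0.3457]
translate now cm [-0.1972 -0.2754  7.3447]
turn [ 0.0001 -0.0012 -0.0066] translate after turn [-0.1869 -0.2762  7.3449]
```

```bash
python3 -m jog '[{"dx":-0.2,"dy":-0.2,"dz":2,"rx":0,"ry":0,"rz":-0.007,"hand":5},{"dx":0,"dy":0,"dz":2,"rx":0,"ry":0,"rz":0,"hand":5},{"dx":0,"dy":0,"dz":2,"rx":0,"ry":0,"rz":0,"hand":5},{"dx":0,"dy":0,"dz":1.35,"rx":0,"ry":0,"rz":0,"hand":5},{"dx":0,"dy":0,"dz":0,"rx":0,"ry":0,"rz":0,"hand":5}]'
python3 -m jog '[{"dx":0,"dy":0,"dz":0,"rx":0,"ry":0,"rz":0,"hand":1},{"dx":0,"dy":0,"dz":0,"rx":0,"ry":0,"rz":0,"hand":1},{"dx":0,"dy":0,"dz":0,"rx":0,"ry":0,"rz":0,"hand":1},{"dx":0,"dy":0,"dz":0,"rx":0,"ry":0,"rz":0,"hand":1},{"dx":0,"dy":0,"dz":0,"rx":0,"ry":0,"rz":0,"hand":1},{"dx":0,"dy":0,"dz":0,"rx":0,"ry":0,"rz":0,"hand":1}]'
python3 -c "
from h import *
go((.45,.0015,.047),.138)
d=cams.get_image('top')
c=blobs(d,(0,0,110),(179,50,255),(300,235,330,285))[0];P=plane(d,c[:,0],.002);print(plane(d,[cen(c)],.002),cv2.fitLine(P[:,:2].astype(np.float32),cv2.DIST_L2,0,.01,.01).ravel())"
```

```text
t: 2.95
eef_pos: [0.4494, 0.0034, 0.0458]
eef_rot: [3.141, -0.002, -2.999]
wrist_force: [-0.6, 0.2, -0.6]
finger_gap: 0.0503
grip_force: 0.0
t: 3.45
eef_pos: [0.4507, 0.0021, 0.0475]
eef_rot: [3.141, 0.001, -3.001]
wrist_force: [-0.9, 1.2, 4.6]
finger_gap: 0.0199
grip_force: 30.0
t 3.45 pos [0.4507 0.0021 0.0475] rot [ 3.1412  0.0009 -3.0014] q [-0.5573  0.1613  0.484   2.1265 -0.0983  0.8735  1.6954] gap 0.0199 F [-0.9437  1.1621  4.5664]
translate now cm [ 0.0746 -0.0469  0.051 ]
turn [0.0004 0.0009 0.0022] translate after turn [ 0.0745 -0.0471  0.051 ]
[[0.5549 0.0154 0.002 ]] [0.9711 0.2388 0.5525 0.0145]
```

```bash
python3 -m jog '[{"dx":0,"dy":0,"dz":-1,"rx":0,"ry":0,"rz":0,"hand":1},{"dx":0,"dy":0,"dz":-2,"rx":0,"ry":0,"rz":0,"hand":1},{"dx":0,"dy":0,"dz":-2,"rx":0,"ry":0,"rz":0,"hand":1},{"dx":0,"dy":0,"dz":-2,"rx":0,"ry":0,"rz":0,"hand":1},{"dx":0,"dy":0,"dz":-2,"rx":0,"ry":0,"rz":0.08,"hand":1},{"dx":0,"dy":0,"dz":0,"rx":0,"ry":0,"rz":0.1,"hand":1},{"dx":0,"dy":0,"dz":0,"rx":0,"ry":0,"rz":0.1,"hand":1},{"dx":0,"dy":0,"dz":0,"rx":0,"ry":0,"rz":0.1,"hand":1},{"dx":0,"dy":0,"dz":0,"rx":0,"ry":0,"rz":0.03,"hand":1},{"dx":0,"dy":0,"dz":0,"rx":0,"ry":0,"rz":0,"hand":1}]'
python3 -c "
from h import *
go((.4176,.2436,.0865),-.272)"
```

```text
t: 4.33
eef_pos: [0.4502, 0.0017, 0.1375]
eef_rot: [3.142, 0.0, 2.87]
wrist_force: [-0.8, -0.5, -1.5]
finger_gap: 0.0196
grip_force: 30.0
t 4.33 pos [0.4502 0.0017 0.1375] rot [3.1415 0.     2.87  ] q [-0.5892  0.0113  0.4922  2.046  -0.0061  1.0856  1.205 ] gap 0.0196 F [-0.7619 -0.4659 -1.5457]
translate now cm [ 9.6297 22.4264  5.1023]
turn [0.     0.     0.0004] translate after turn [ 9.6378 22.4231  5.1014]
```

```bash
python3 -m jog '[{"dx":1.07,"dy":2.49,"dz":0,"rx":0,"ry":0,"rz":0,"hand":1},{"dx":1.07,"dy":2.49,"dz":0,"rx":0,"ry":0,"rz":0,"hand":1},{"dx":1.07,"dy":2.49,"dz":0,"rx":0,"ry":0,"rz":0,"hand":1},{"dx":1.07,"dy":2.49,"dz":0,"rx":0,"ry":0,"rz":0,"hand":1},{"dx":1.07,"dy":2.49,"dz":0,"rx":0,"ry":0,"rz":0,"hand":1},{"dx":1.07,"dy":2.49,"dz":0,"rx":0,"ry":0,"rz":0,"hand":1},{"dx":1.07,"dy":2.49,"dz":1,"rx":0,"ry":0,"rz":0,"hand":1},{"dx":1.07,"dy":2.49,"dz":2,"rx":0,"ry":0,"rz":0,"hand":1},{"dx":1.07,"dy":2.49,"dz":2,"rx":0,"ry":0,"rz":0,"hand":1},{"dx":0,"dy":0,"dz":0,"rx":0,"ry":0.015,"rz":0,"hand":1}]'
python3 - <<'E'
from h import *
go((.4176,.2436,.0665),-.272)
d=cams.get_image("top")
i=d["pixels"][190:330,150:330,::-1]; cv2.imwrite("pics/crop2.png",cv2.resize(np.clip(i*1.5,0,255).astype(np.uint8),(720,560),interpolation=cv2.INTER_CUBIC))
d=cams.get_image("scene")
i=d["pixels"][150:320,290:500,::-1]; cv2.imwrite("pics/crop2s.png",cv2.resize(np.clip(i*1.5,0,255).astype(np.uint8),(735,595),interpolation=cv2.INTER_CUBIC))
E
```

```text
t: 5.17
eef_pos: [0.4137, 0.248, 0.0841]
eef_rot: [-3.139, -0.018, 2.88]
wrist_force: [-1.9, -0.4, -1.3]
finger_gap: 0.0199
grip_force: 30.0
t 5.17 pos [0.4137 0.248  0.0841] rot [-3.1395 -0.0182  2.8803] q [-0.8511  0.1749  0.2447  1.9999 -0.0657  0.9863  0.7365] gap 0.0199 F [-1.8962 -0.4078 -1.3004]
translate now cm [-0.5226 -0.3204  1.7551]
turn [-0.0022 -0.0182  0.0108] translate after turn [-0.494  -0.3189  1.7636]
```

View pics/crop2.png

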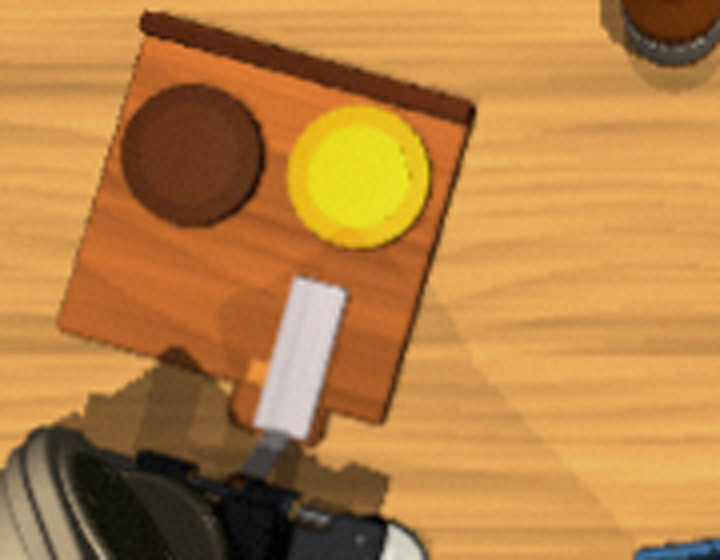

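The blade axis runs (282,430)→(320,283), pointing slightly left of the honey disc's centre (359,177). I'll measure the offset numerically and correct it.

```bash
cat >> h.py <<'E'
def blade(z,roi,d=None):
    d=d or cams.get_image("top")
    c=blobs(d,(0,0,110),(179,50,255),roi)[0]; P=plane(d,c[:,0],z); rc=cv2.minAreaRect(P[:,:2].astype(np.float32)); b=cv2.boxPoints(rc)
    e=[b[1]-b[0],b[2]-b[1]]; e=max(e,key=np.linalg.norm); e=e*np.sign(e[0]); print("blade c",rc[0],"size",rc[1],"yaw",np.arctan2(e[1],e[0]),"centroid",plane(d,[cen(c)],z)[0])
def disc(z,roi):
    d=cams.get_image("top"); c=blobs(d,(22,150,120),(35,255,255),roi)[0]
    h=blobs(d,(18,150,100),(35,255,255),roi)[0]
    for k in(c,h): (u,v),R_=cv2.minEnclosingCircle(k); print("disc",plane(d,[(u,v)],z)[0],R_,plane(d,[cen(k)],z)[0])
E
python3 - <<'E'
from h import *
blade(.037,(205,255,245,305)); disc(.033,(210,205,265,260)); go((.4176,.2436,.0665),-.272)
E
```

```text
blade c (0.5123418569564819, 0.21689383685588837) size (0.030909253284335136, 0.08861738443374634) yaw -0.26192555 centroid [0.5121 0.2169 0.037 ]
disc [0.6144 0.1888 0.033 ] 17.58405303955078 [0.6161 0.189  0.033 ]
disc [0.6148 0.1894 0.033 ] 18.068082809448242 [0.6151 0.1897 0.033 ]
t 5.37 pos [0.4178 0.2428 0.0875] rot [-3.1415 -0.0142  2.8714] q [-0.8459  0.1689  0.2522  1.9987 -0.0631  0.9894  0.7386] gap 0.0199 F [-0.2443 -0.4569 -0.7647]
translate now cm [0.0159 0.0728 2.1034]
turn [-0.0001 -0.0142  0.0018] translate after turn [0.0459 0.0725 2.103 ]
```

```bash
python3 -m jog '[{"dx":0,"dy":0,"dz":0.8,"rx":0,"ry":0,"rz":0,"hand":1},{"dx":0,"dy":0,"dz":0.7,"rx":0,"ry":0,"rz":0,"hand":1},{"dx":0,"dy":0,"dz":0.2,"rx":0,"ry":0,"rz":0,"hand":1},{"dx":0,"dy":0,"dz":0,"rx":0,"ry":0,"rz":0,"hand":1},{"dx":0,"dy":0,"dz":0,"rx":0,"ry":0,"rz":0,"hand":1}]'
for i in 1 2; do :; done
python3 -m jog '[{"dx":0,"dy":0,"dz":0.2,"rx":0,"ry":0,"rz":0,"hand":1},{"dx":0,"dy":0,"dz":0,"rx":0,"ry":0,"rz":0,"hand":1}]'
python3 -m jog '[{"dx":0,"dy":0,"dz":0.1,"rx":0,"ry":0,"rz":0,"hand":1},{"dx":0,"dy":0,"dz":0,"rx":0,"ry":0,"rz":0,"hand":1}]'
```

```text
t: 5.78
eef_pos: [0.417, 0.2434, 0.0699]
eef_rot: [-3.141, -0.015, 2.872]
wrist_force: [-0.5, -0.4, -0.8]
finger_gap: 0.0195
grip_force: 30.0
t: 5.95
eef_pos: [0.417, 0.2437, 0.068]
eef_rot: [3.141, -0.015, 2.872]
wrist_force: [-0.5, -0.1, -1.6]
finger_gap: 0.02
grip_force: 30.0
t: 6.12
eef_pos: [0.4171, 0.2437, 0.0671]
eef_rot: [3.141, -0.015, 2.872]
wrist_force: [-0.1, 0.7, -0.8]
finger_gap: 0.0196
grip_force: 30.0
```

```bash
for i in a; do python3 -m jog '[{"dx":0,"dy":0,"dz":0.1,"rx":0,"ry":0,"rz":0,"hand":1},{"dx":0,"dy":0,"dz":0,"rx":0,"ry":0,"rz":0,"hand":1}]'; done
python3 -m jog '[{"dx":0,"dy":0,"dz":0.1,"rx":0,"ry":0,"rz":0,"hand":1},{"dx":0,"dy":0,"dz":0,"rx":0,"ry":0,"rz":0,"hand":1}]'
python3 -c "
from h import *
print(r.get_state()['ft_torque'])"
```

```text
t: 6.28
eef_pos: [0.4171, 0.2438, 0.0661]
eef_rot: [3.141, -0.015, 2.872]
wrist_force: [-0.5, 0.6, 1.5]
finger_gap: 0.0197
grip_force: 30.0
t: 6.45
eef_pos: [0.417, 0.2439, 0.0652]
eef_rot: [3.141, -0.015, 2.872]
wrist_force: [-2.3, -0.2, 4.2]
finger_gap: 0.0197
grip_force: 30.0
[-0.0125  0.0687  0.0066]
```

```bash
python3 -m jog '[{"dx":-0.6,"dy":0,"dz":-0.01,"rx":0,"ry":0,"rz":0,"hand":1},{"dx":-0.6,"dy":0,"dz":-0.01,"rx":0,"ry":0,"rz":0,"hand":1},{"dx":-0.6,"dy":0,"dz":-0.01,"rx":0,"ry":0,"rz":0,"hand":1},{"dx":-0.6,"dy":0,"dz":-0.01,"rx":0,"ry":0,"rz":0,"hand":1},{"dx":-0.6,"dy":0,"dz":-0.01,"rx":0,"ry":0,"rz":0,"hand":1},{"dx":0,"dy":0,"dz":0,"rx":0,"ry":0,"rz":0,"hand":1}]'
python3 -m jog '[{"dx":-0.5,"dy":0,"dz":-0.01,"rx":0,"ry":0,"rz":0,"hand":1},{"dx":-0.5,"dy":0,"dz":-0.01,"rx":0,"ry":0,"rz":0,"hand":1},{"dx":-0.5,"dy":0,"dz":-0.01,"rx":0,"ry":0,"rz":0,"hand":1},{"dx":-0.5,"dy":0,"dz":0,"rx":0,"ry":0,"rz":0,"hand":1}]'
python3 - <<'E'
from h import *
disc(.033,(210,200,270,260)); go((.4176,.2436,.0665),-.272)
E
```

```text
t: 6.95
eef_pos: [0.447, 0.2356, 0.0654]
eef_rot: [3.141, -0.014, 2.871]
wrist_force: [1.4, 0.8, 1.9]
finger_gap: 0.0199
grip_force: 30.0
t: 7.28
eef_pos: [0.4649, 0.231, 0.0655]
eef_rot: [3.141, -0.016, 2.873]
wrist_force: [-6.2, 1.6, 9.1]
finger_gap: 0.0199
grip_force: 30.0
disc [0.6211 0.1872 0.033 ] 17.590267181396484 [0.6255 0.1869 0.033 ]
disc [0.6206 0.1874 0.033 ] 17.94659996032715 [0.6205 0.1874 0.033 ]
t 7.33 pos [0.4658 0.2305 0.0655] rot [ 3.1408 -0.0152  2.872 ] q [-0.7812  0.2775  0.2736  1.9258 -0.1042  0.9609  0.8443] gap 0.0199 F [-2.1336  2.0544  4.6101]
translate now cm [ 4.9991 -0.0267 -0.0205]
turn [ 0.0007 -0.0152  0.0024] translate after turn [ 4.9982 -0.0386 -0.0964]
```

```bash
python3 -m jog '[{"dx":-0.5,"dy":0,"dz":-0.01,"rx":0,"ry":0,"rz":0,"hand":1},{"dx":-0.5,"dy":0,"dz":-0.01,"rx":0,"ry":0,"rz":0,"hand":1},{"dx":-0.5,"dy":0,"dz":-0.01,"rx":0,"ry":0,"rz":0,"hand":1},{"dx":-0.5,"dy":0,"dz":0,"rx":0,"ry":0,"rz":0,"hand":1}]'
python3 -m jog '[{"dx":-0.5,"dy":0,"dz":-0.01,"rx":0,"ry":0,"rz":0,"hand":1},{"dx":-0.5,"dy":0,"dz":-0.01,"rx":0,"ry":0,"rz":0,"hand":1},{"dx":-0.5,"dy":0,"dz":-0.01,"rx":0,"ry":0,"rz":0,"hand":1},{"dx":-0.5,"dy":0,"dz":0,"rx":0,"ry":0,"rz":0,"hand":1}]'
python3 - <<'E'
from h import *
disc(.035,(210,200,270,260)); go((.4176,.2436,.0665),-.272)
E
```

```text
t: 7.67
eef_pos: [0.484, 0.2258, 0.0655]
eef_rot: [3.141, -0.016, 2.873]
wrist_force: [-6.7, 1.7, 8.6]
finger_gap: 0.0198
grip_force: 30.0
t: 8.0
eef_pos: [0.5033, 0.2204, 0.0655]
eef_rot: [3.141, -0.016, 2.873]
wrist_force: [-7.0, 2.1, 10.2]
finger_gap: 0.0195
grip_force: 30.0
disc [0.6211 0.1857 0.035 ] 17.137104034423828 [0.6217 0.1834 0.035 ]
disc [0.6199 0.1857 0.035 ] 18.04052734375 [0.6204 0.1862 0.035 ]
t 8.05 pos [0.5043 0.22   0.0655] rot [ 3.1408 -0.0154  2.8722] q [-0.7322  0.3398  0.2869  1.8477 -0.1267  0.9817  0.9122] gap 0.0197 F [-4.1091  1.1643  5.5229]
translate now cm [ 8.9812 -0.032   0.0411]
turn [ 0.0007 -0.0154  0.0026] translate after turn [ 8.9807 -0.0551 -0.0974]
```

```bash
python3 -m jog '[{"dx":-0.4,"dy":0,"dz":-0.01,"rx":0,"ry":0,"rz":0,"hand":1},{"dx":-0.4,"dy":0,"dz":0,"rx":0,"ry":0,"rz":0,"hand":1},{"dx":-0.2,"dy":0,"dz":0,"rx":0,"ry":0,"rz":0,"hand":1},{"dx":0,"dy":0,"dz":0,"rx":0,"ry":0,"rz":0,"hand":1}]'
python3 -m jog '[{"dx":-0.2,"dy":0,"dz":0,"rx":0,"ry":0,"rz":0,"hand":1},{"dx":-0.2,"dy":0,"dz":0,"rx":0,"ry":0,"rz":0,"hand":1},{"dx":0,"dy":0,"dz":0,"rx":0,"ry":0,"rz":0,"hand":1},{"dx":0,"dy":0,"dz":0,"rx":0,"ry":0,"rz":0,"hand":1}]'
python3 - <<'E'
from h import *
disc(.035,(210,200,270,260)); go((.4176,.2436,.0665),-.272); print(r.get_state()['ft_torque'])
E
```

```text
t: 8.38
eef_pos: [0.5134, 0.2175, 0.0655]
eef_rot: [3.141, -0.016, 2.872]
wrist_force: [-3.6, 1.2, 6.7]
finger_gap: 0.0197
grip_force: 30.0
t: 8.72
eef_pos: [0.5171, 0.2166, 0.0654]
eef_rot: [3.141, -0.015, 2.872]
wrist_force: [-3.7, 1.3, 7.4]
finger_gap: 0.0196
grip_force: 30.0
disc [0.6176 0.1804 0.035 ] 15.925699234008789 [0.6183 0.1816 0.035 ]
disc [0.6198 0.1857 0.035 ] 18.038982391357422 [0.6203 0.1862 0.035 ]
t 8.77 pos [0.5171 0.2166 0.0654] rot [ 3.1407 -0.0154  2.8725] q [-0.7158  0.3611  0.29    1.8204 -0.134   0.9893  0.9332] gap 0.0200 F [-3.3038  1.5581  7.7642]
translate now cm [10.3113 -0.0438  0.0524]
turn [ 0.0009 -0.0154  0.0029] translate after turn [10.3107 -0.0735 -0.106 ]
[ 0.1943  0.6105 -0.001 ]
```

```bash
python3 -m jog '[{"dx":0,"dy":0,"dz":-0.1,"rx":0,"ry":-0.005,"rz":0,"hand":1},{"dx":0,"dy":0,"dz":-0.15,"rx":0,"ry":-0.01,"rz":0,"hand":1},{"dx":0,"dy":0,"dz":-0.25,"rx":0,"ry":-0.005,"rz":0,"hand":1},{"dx":0,"dy":0,"dz":-0.3,"rx":0,"ry":0,"rz":0,"hand":1},{"dx":0,"dy":0,"dz":-0.3,"rx":0,"ry":0,"rz":0,"hand":1},{"dx":0,"dy":0,"dz":-0.3,"rx":0,"ry":0,"rz":0,"hand":1},{"dx":0,"dy":0,"dz":-0.2,"rx":0,"ry":0,"rz":0,"hand":1},{"dx":0,"dy":0,"dz":-0.1,"rx":0,"ry":0,"rz":0,"hand":1},{"dx":0,"dy":0,"dz":0,"rx":0,"ry":0,"rz":0,"hand":1}]'
python3 - <<'E'
from h import *
disc(.051,(210,195,275,260)); go((.4176,.2436,.0665),-.272); print(r.get_state()['ft_torque'])
d=cams.get_image("scene")
i=d["pixels"][180:290,360:480,::-1]; cv2.imwrite("pics/lift.png",cv2.resize(np.clip(i*1.5,0,255).astype(np.uint8),(600,550),interpolation=cv2.INTER_CUBIC))
E
```

```text
t: 9.52
eef_pos: [0.5173, 0.216, 0.0823]
eef_rot: [3.141, 0.005, 2.872]
wrist_force: [0.5, 0.5, -3.8]
finger_gap: 0.0198
grip_force: 30.0
disc [0.6213 0.184  0.051 ] 17.446792602539062 [0.6214 0.1818 0.051 ]
disc [0.6204 0.1857 0.051 ] 18.287630081176758 [0.6207 0.1856 0.051 ]
t 9.57 pos [0.5173 0.2159 0.0821] rot [3.1414 0.0051 2.8717] q [-0.732   0.3285  0.2974  1.8229 -0.1086  1.0023  0.9096] gap 0.0197 F [-0.1029 -0.3485 -2.3035]
translate now cm [10.3503  0.0094  1.5042]
turn [0.0002 0.0051 0.0021] translate after turn [10.3425 -0.0122  1.557 ]
[ 0.0519  0.1378 -0.0002]
```

View pics/lift.png

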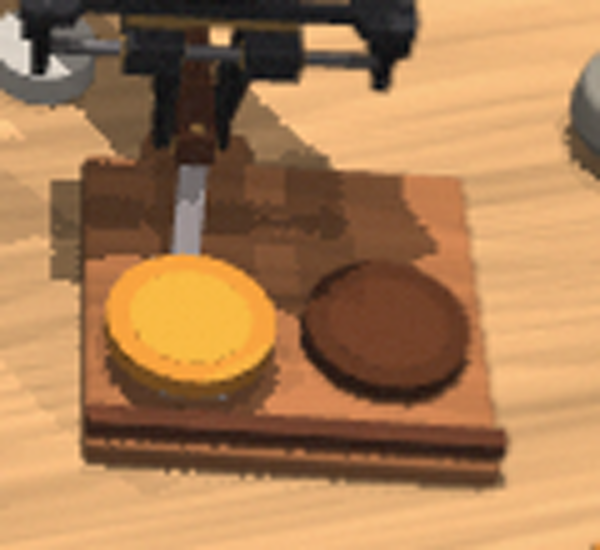

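Scene crop: the honey disc at (190,320) is level on the blade, clear of the board, and its shadow is visible. The dark disc hasn't moved. I'll lift higher and pull back, away from the bottle.

```bash
python3 -m jog '[{"dx":0,"dy":0,"dz":-0.3,"rx":0,"ry":0,"rz":0,"hand":1},{"dx":0,"dy":0,"dz":-0.6,"rx":0,"ry":0,"rz":0,"hand":1},{"dx":0,"dy":0,"dz":-0.9,"rx":0,"ry":0,"rz":0,"hand":1},{"dx":0,"dy":0,"dz":-1,"rx":0,"ry":0,"rz":0,"hand":1},{"dx":0,"dy":0,"dz":-1,"rx":0,"ry":0,"rz":0,"hand":1},{"dx":0,"dy":0,"dz":-1,"rx":0,"ry":0,"rz":0,"hand":1},{"dx":0,"dy":0,"dz":-0.9,"rx":0,"ry":0,"rz":0,"hand":1},{"dx":0,"dy":0,"dz":-0.6,"rx":0,"ry":0,"rz":0,"hand":1},{"dx":0,"dy":0,"dz":-0.3,"rx":0,"ry":0,"rz":0,"hand":1},{"dx":0,"dy":0,"dz":0,"rx":0,"ry":0,"rz":0,"hand":1}]'
python3 -m jog '[{"dx":0.2,"dy":0,"dz":0,"rx":0,"ry":0,"rz":0,"hand":1},{"dx":0.5,"dy":0,"dz":0,"rx":0,"ry":0,"rz":0,"hand":1},{"dx":0.8,"dy":0,"dz":0,"rx":0,"ry":0,"rz":0,"hand":1},{"dx":1.1,"dy":0,"dz":0,"rx":0,"ry":0,"rz":0,"hand":1},{"dx":1.2,"dy":0,"dz":0,"rx":0,"ry":0,"rz":0,"hand":1},{"dx":1.1,"dy":0,"dz":0,"rx":0,"ry":0,"rz":0,"hand":1},{"dx":0.8,"dy":0,"dz":0,"rx":0,"ry":0,"rz":0,"hand":1},{"dx":0.5,"dy":0,"dz":0,"rx":0,"ry":0,"rz":0,"hand":1},{"dx":0.2,"dy":0,"dz":0,"rx":0,"ry":0,"rz":0,"hand":1},{"dx":0,"dy":0,"dz":0,"rx":0,"ry":0,"rz":0,"hand":1}]'
python3 - <<'E'
from h import *
disc(.117,(180,180,300,300)); go((.4528,-.2372,.15),-.055)
E
```

```text
t: 10.45
eef_pos: [0.5171, 0.2162, 0.1488]
eef_rot: [3.141, 0.006, 2.872]
wrist_force: [-1.1, 0.5, -2.6]
finger_gap: 0.0198
grip_force: 30.0
t: 11.28
eef_pos: [0.4549, 0.2334, 0.1478]
eef_rot: [3.141, 0.005, 2.872]
wrist_force: [-0.2, -1.4, -3.0]
finger_gap: 0.0199
grip_force: 30.0
disc [0.5587 0.2029 0.117 ] 18.522985458374023 [0.5579 0.1998 0.117 ]
disc [0.5581 0.2029 0.117 ] 19.541536331176758 [0.5583 0.2029 0.117 ]
t 11.33 pos [0.4553 0.2331 0.1478] rot [3.1412 0.0053 2.8719] q [-0.8172  0.1448  0.2742  1.8843 -0.0395  1.1141  0.7726] gap 0.0195 F [ 0.2636 -0.7278 -1.7494]
translate now cm [-12.2926 -45.3962  -0.169 ]
turn [-0.0002  0.0054 -0.2147] translate after turn [ -2.3365 -46.9728  -0.2162]
```

```bash
python3 -m jog '[{"dx":0,"dy":0,"dz":0,"rx":0,"ry":0,"rz":-0.01,"hand":1},{"dx":0,"dy":0,"dz":0,"rx":0,"ry":0,"rz":-0.02,"hand":1},{"dx":0,"dy":0,"dz":0,"rx":0,"ry":0,"rz":-0.03,"hand":1},{"dx":0,"dy":0,"dz":0,"rx":0,"ry":0,"rz":-0.04,"hand":1},{"dx":0,"dy":0,"dz":0,"rx":0,"ry":0,"rz":-0.04,"hand":1},{"dx":0,"dy":0,"dz":0,"rx":0,"ry":0,"rz":-0.03,"hand":1},{"dx":0,"dy":0,"dz":0,"rx":0,"ry":0,"rz":-0.025,"hand":1},{"dx":0,"dy":0,"dz":0,"rx":0,"ry":0,"rz":-0.015,"hand":1},{"dx":0,"dy":0,"dz":0,"rx":0,"ry":0,"rz":-0.005,"hand":1},{"dx":0,"dy":0,"dz":0,"rx":0,"ry":0,"rz":0,"hand":1}]'
python3 -m jog '[{"dx":0,"dy":-0.3,"dz":0,"rx":0,"ry":0,"rz":0,"hand":1},{"dx":0,"dy":-0.6,"dz":0,"rx":0,"ry":0,"rz":0,"hand":1},{"dx":0,"dy":-0.9,"dz":0,"rx":0,"ry":0,"rz":0,"hand":1},{"dx":0,"dy":-1.2,"dz":0,"rx":0,"ry":0,"rz":0,"hand":1},{"dx":0,"dy":-1.5,"dz":0,"rx":0,"ry":0,"rz":0,"hand":1},{"dx":-0.1,"dy":-1.8,"dz":0,"rx":0,"ry":0,"rz":0,"hand":1},{"dx":-0.1,"dy":-2,"dz":0,"rx":0,"ry":0,"rz":0,"hand":1},{"dx":-0.1,"dy":-2,"dz":0,"rx":0,"ry":0,"rz":0,"hand":1},{"dx":-0.1,"dy":-2,"dz":0,"rx":0,"ry":0,"rz":0,"hand":1},{"dx":-0.1,"dy":-2,"dz":0,"rx":0,"ry":0,"rz":0,"hand":1}]'
python3 -m jog '[{"dx":-0.1,"dy":-2,"dz":0,"rx":0,"ry":0,"rz":0,"hand":1},{"dx":-0.1,"dy":-2,"dz":0,"rx":0,"ry":0,"rz":0,"hand":1},{"dx":-0.1,"dy":-2,"dz":0,"rx":0,"ry":0,"rz":0,"hand":1},{"dx":-0.1,"dy":-2,"dz":0,"rx":0,"ry":0,"rz":0,"hand":1},{"dx":-0.1,"dy":-2,"dz":0,"rx":0,"ry":0,"rz":0,"hand":1},{"dx":-0.1,"dy":-2,"dz":0,"rx":0,"ry":0,"rz":0,"hand":1},{"dx":-0.1,"dy":-2,"dz":0,"rx":0,"ry":0,"rz":0,"hand":1},{"dx":-0.1,"dy":-2,"dz":0,"rx":0,"ry":0,"rz":0,"hand":1},{"dx":-0.1,"dy":-2,"dz":0,"rx":0,"ry":0,"rz":0,"hand":1},{"dx":-0.1,"dy":-1.7,"dz":0,"rx":0,"ry":0,"rz":0,"hand":1}]'
python3 -m jog '[{"dx":-0.1,"dy":-1.5,"dz":0,"rx":0,"ry":0,"rz":0,"hand":1},{"dx":-0.1,"dy":-1.3,"dz":0,"rx":0,"ry":0,"rz":0,"hand":1},{"dx":0,"dy":-1.1,"dz":0,"rx":0,"ry":0,"rz":0,"hand":1},{"dx":0,"dy":-0.9,"dz":0,"rx":0,"ry":0,"rz":0,"hand":1},{"dx":0,"dy":-0.7,"dz":0,"rx":0,"ry":0,"rz":0,"hand":1},{"dx":0,"dy":-0.5,"dz":0,"rx":0,"ry":0,"rz":0,"hand":1},{"dx":0,"dy":-0.3,"dz":0,"rx":0,"ry":0,"rz":0,"hand":1},{"dx":0,"dy":-0.1,"dz":0,"rx":0,"ry":0,"rz":0,"hand":1},{"dx":0,"dy":0,"dz":0,"rx":0,"ry":0,"rz":0,"hand":1}]'
python3 - <<'E'
from h import *
disc(.117,(360,180,500,300)); go((.4528,-.2372,.15),-.055)
d=cams.get_image("top")
i=d["pixels"][190:330,340:520,::-1]; cv2.imwrite("pics/case.png",cv2.resize(np.clip(i*1.5,0,255).astype(np.uint8),(720,560),interpolation=cv2.INTER_CUBIC))
E
```

```text
t: 12.17
eef_pos: [0.4553, 0.233, 0.1476]
eef_rot: [-3.141, 0.005, 3.087]
wrist_force: [-0.1, 0.6, -2.3]
finger_gap: 0.0196
grip_force: 30.0
t: 13.0
eef_pos: [0.4519, 0.0876, 0.1479]
eef_rot: [-3.141, 0.005, 3.086]
wrist_force: [1.0, -0.8, -2.1]
finger_gap: 0.0195
grip_force: 30.0
t: 13.83
eef_pos: [0.4504, -0.1099, 0.1481]
eef_rot: [-3.141, 0.005, 3.085]
wrist_force: [-0.7, -0.4, -2.2]
finger_gap: 0.0197
grip_force: 30.0
t: 14.58
eef_pos: [0.45, -0.1711, 0.1481]
eef_rot: [-3.141, 0.005, 3.087]
wrist_force: [0.1, 1.1, -1.6]
finger_gap: 0.0197
grip_force: 30.0
disc [ 0.5573 -0.179   0.117 ] 19.468982696533203 [ 0.5571 -0.1789  0.117 ]
disc [ 0.5577 -0.1789  0.117 ] 19.935739517211914 [ 0.5574 -0.1792  0.117 ]
t 14.63 pos [ 0.45   -0.1709  0.1481] rot [-3.1408  0.0047  3.0873] q [-0.3531  0.0748  0.6537  1.9722 -0.0512  1.1058  1.8386] gap 0.0198 F [-0.0528  1.0181 -2.6231]
translate now cm [-0.6377 -6.609  -0.1843]
turn [-0.0008  0.0047  0.0007] translate after turn [-0.6416 -6.6084 -0.1928]
```

View pics/case.png

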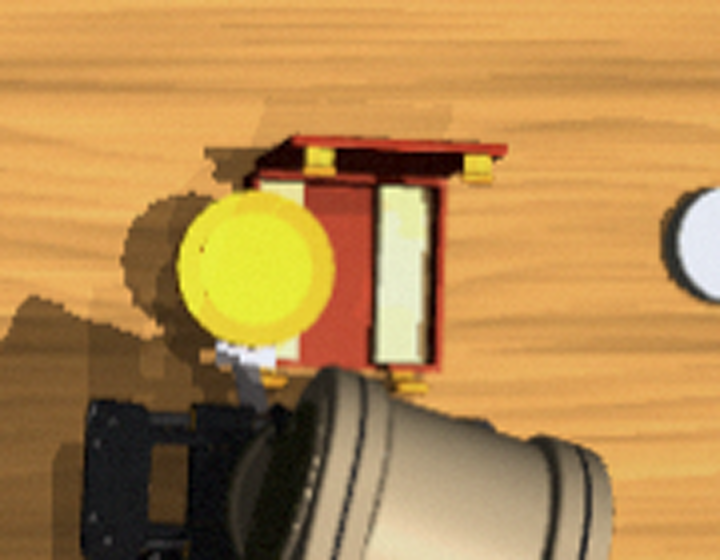

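Top crop: the disc is centred at about (256,270), still on the blade, about 65 mm left of the case. The right rib and gap are visible, and the lid is upright behind at (400,150). Before lowering I'll refine the case pose from the first picture.

```bash
python3 - <<'E'
from h import *
d=cams.get_image("top"); im=cv2.imread("pics/top0.png").astype(float); g=im[:,:,1] # green: cream high, red low
L=[];Rr=[]
for v in range(240,277):
    row=g[v]; th=(row[406:412].mean()+row[420:430].mean())/2
    a=[u for u in range(408,424) if row[u]>=th>row[u+1]]; b=[u for u in range(424,445) if row[u]<th<=row[u+1]]
    if a:L.append((a[-1]+(row[a[-1]]-th)/(row[a[-1]]-row[a[-1]+1]),v))
    if b:Rr.append((b[0]+(th-row[b[0]])/(row[b[0]+1]-row[b[0]]),v))
for n,e in(("L",L),("R",Rr)):
    P=plane(d,e,.018)[:,:2]; k=np.polyfit(P[:,0],P[:,1],1); print(n,len(e),"yaw",np.arctan(k[0]),"y at .56",np.polyval(k,.56),np.std(P[:,1]-np.polyval(k,P[:,0])))
# x extent of ribs: green profile along columns
for u in(408,410,439,441): 
    print(u,[int(x) for x in g[228:290,u]])
print(plane(d,[(409,235),(409,278),(440,235),(440,278)],.018)[:,:2])
E
```

```text
L 37 yaw -0.04751849720620201 y at .56 -0.22174922116648826 0.00020368469117524636
R 37 yaw -0.04821659405145025 y at .56 -0.2677838289939936 0.00018725779448692536
408 [3, 2, 4, 4, 19, 37, 30, 83, 147, 148, 148, 147, 148, 149, 148, 147, 148, 148, 145, 147, 150, 148, 148, 149, 148, 148, 148, 146, 148, 148, 146, 148, 147, 146, 148, 148, 147, 147, 146, 147, 147, 148, 147, 148, 148, 149, 148, 147, 147, 148, 147, 116, 59, 79, 103, 94, 98, 107, 87, 84, 92, 106]
410 [3, 3, 7, 7, 21, 41, 32, 78, 148, 147, 146, 147, 149, 148, 147, 148, 149, 147, 148, 149, 148, 147, 147, 148, 147, 148, 146, 148, 147, 147, 147, 149, 148, 148, 148, 148, 147, 148, 148, 148, 148, 146, 148, 148, 147, 149, 147, 148, 148, 148, 148, 116, 55, 68, 80, 76, 89, 104, 90, 93, 107, 109]
439 [4, 5, 1, 4, 3, 8, 10, 6, 75, 147, 149, 147, 149, 148, 148, 147, 148, 147, 146, 146, 148, 146, 147, 147, 147, 147, 146, 148, 148, 149, 148, 148, 147, 148, 146, 148, 147, 149, 148, 147, 147, 150, 149, 148, 147, 148, 148, 147, 147, 147, 148, 149, 110, 58, 70, 98, 81, 58, 71, 63, 74, 87]
441 [6, 3, 0, 4, 4, 10, 24, 24, 55, 121, 147, 145, 147, 147, 146, 147, 146, 148, 148, 147, 147, 147, 147, 147, 148, 148, 145, 145, 146, 146, 147, 148, 149, 147, 147, 149, 147, 147, 146, 147, 146, 148, 147, 147, 149, 148, 146, 149, 146, 147, 150, 147, 111, 57, 66, 98, 80, 78, 118, 112, 77, 80]
[[ 0.6122 -0.2088]
 [ 0.5112 -0.2075]
 [ 0.6121 -0.2819]
 [ 0.5111 -0.2802]]
```

```bash
python3 -m jog '[{"dx":-0.05,"dy":-0.3,"dz":0,"rx":0,"ry":0,"rz":-0.003,"hand":1},{"dx":-0.05,"dy":-0.6,"dz":0,"rx":0,"ry":0,"rz":-0.003,"hand":1},{"dx":-0.05,"dy":-0.9,"dz":0,"rx":0,"ry":0,"rz":0,"hand":1},{"dx":-0.05,"dy":-1.1,"dz":0,"rx":0,"ry":0,"rz":0,"hand":1},{"dx":-0.05,"dy":-1.1,"dz":0,"rx":0,"ry":0,"rz":0,"hand":1},{"dx":-0.05,"dy":-1,"dz":0,"rx":0,"ry":0,"rz":0,"hand":1},{"dx":-0.05,"dy":-0.8,"dz":0,"rx":0,"ry":0,"rz":0,"hand":1},{"dx":-0.05,"dy":-0.5,"dz":0,"rx":0,"ry":0,"rz":0,"hand":1},{"dx":-0.05,"dy":-0.3,"dz":0,"rx":0,"ry":0,"rz":0,"hand":1},{"dx":0,"dy":0,"dz":0,"rx":0,"ry":0,"rz":0,"hand":1}]'
python3 -m jog '[{"dx":0,"dy":0,"dz":0.3,"rx":0,"ry":0,"rz":0,"hand":1},{"dx":0,"dy":0,"dz":0.6,"rx":0,"ry":0,"rz":0,"hand":1},{"dx":0,"dy":0,"dz":0.8,"rx":0,"ry":0,"rz":0,"hand":1},{"dx":0,"dy":0,"dz":0.8,"rx":0,"ry":0,"rz":0,"hand":1},{"dx":0,"dy":0,"dz":0.6,"rx":0,"ry":0,"rz":0,"hand":1},{"dx":0,"dy":0,"dz":0.3,"rx":0,"ry":0,"rz":0,"hand":1},{"dx":0,"dy":0,"dz":0,"rx":0,"ry":0,"rz":0,"hand":1}]'
python3 - <<'E'
from h import *
disc(.083,(360,180,500,300)); go((.4514,-.2376,.09),-.048)
E
```

```text
t: 15.57
eef_pos: [0.4512, -0.238, 0.1482]
eef_rot: [-3.14, 0.005, 3.092]
wrist_force: [-0.8, -0.6, -2.6]
finger_gap: 0.0198
grip_force: 30.0
t: 16.15
eef_pos: [0.4509, -0.2372, 0.1132]
eef_rot: [-3.141, 0.003, 3.093]
wrist_force: [-0.6, -0.1, -2.6]
finger_gap: 0.0198
grip_force: 30.0
disc [ 0.5581 -0.2447  0.083 ] 18.781524658203125 [ 0.5579 -0.2442  0.083 ]
disc [ 0.558  -0.2442  0.083 ] 19.074804306030273 [ 0.558  -0.2442  0.083 ]
t 16.20 pos [ 0.4512 -0.2374  0.1138] rot [-3.1405  0.004   3.0928] q [-0.2349  0.2086  0.7023  1.9406 -0.1563  1.042   2.0573] gap 0.0196 F [-0.2464 -0.1259 -1.6943]
translate now cm [-0.0144 -0.0205  2.3823]
turn [-0.0011  0.004  -0.0008] translate after turn [-0.0239 -0.023   2.3822]
```

```bash
python3 -m jog '[{"dx":0,"dy":0,"dz":0.3,"rx":0,"ry":0,"rz":0,"hand":1},{"dx":0,"dy":0,"dz":0.6,"rx":0,"ry":0,"rz":0,"hand":1},{"dx":0,"dy":0,"dz":0.8,"rx":0,"ry":0,"rz":0,"hand":1},{"dx":0,"dy":0,"dz":0.8,"rx":0,"ry":0,"rz":0,"hand":1},{"dx":0,"dy":0,"dz":0.8,"rx":0,"ry":0,"rz":0,"hand":1},{"dx":0,"dy":0,"dz":0.6,"rx":0,"ry":0,"rz":0,"hand":1},{"dx":0,"dy":0,"dz":0.4,"rx":0,"ry":0,"rz":0,"hand":1},{"dx":0,"dy":0,"dz":0.2,"rx":0,"ry":0,"rz":0,"hand":1},{"dx":0,"dy":0,"dz":0,"rx":0,"ry":0,"rz":0,"hand":1}]'
python3 -m jog '[{"dx":0,"dy":0,"dz":0.2,"rx":0,"ry":0,"rz":0,"hand":1},{"dx":0,"dy":0,"dz":0.2,"rx":0,"ry":0,"rz":0,"hand":1},{"dx":0,"dy":0,"dz":0.2,"rx":0,"ry":0,"rz":0,"hand":1},{"dx":0,"dy":0,"dz":0.2,"rx":0,"ry":0,"rz":0,"hand":1},{"dx":0,"dy":0,"dz":0.2,"rx":0,"ry":0,"rz":0,"hand":1},{"dx":0,"dy":0,"dz":0.1,"rx":0,"ry":0,"rz":0,"hand":1},{"dx":0,"dy":0,"dz":0,"rx":0,"ry":0,"rz":0,"hand":1},{"dx":0,"dy":0,"dz":0,"rx":0,"ry":0,"rz":0,"hand":1},{"dx":0,"dy":0,"dz":0,"rx":0,"ry":0,"rz":0,"hand":1}]'
python3 - <<'E'
from h import *
disc(.033,(360,180,500,300)); go((.4514,-.2376,.057),-.048)
d=cams.get_image("scene")
i=d["pixels"][190:320,150:310,::-1]; cv2.imwrite("pics/case2.png",cv2.resize(np.clip(i*1.6,0,255).astype(np.uint8),(720,585),interpolation=cv2.INTER_CUBIC))
E
```

```text
t: 16.95
eef_pos: [0.4514, -0.2374, 0.0688]
eef_rot: [-3.141, 0.004, 3.093]
wrist_force: [0.2, 0.3, -2.0]
finger_gap: 0.0195
grip_force: 30.0
t: 17.7
eef_pos: [0.4518, -0.2375, 0.0584]
eef_rot: [-3.141, 0.005, 3.093]
wrist_force: [-0.4, 0.6, -0.5]
finger_gap: 0.0195
grip_force: 30.0
disc [ 0.5593 -0.2447  0.033 ] 17.868467330932617 [ 0.5588 -0.2446  0.033 ]
disc [ 0.5585 -0.2432  0.033 ] 18.387802124023438 [ 0.5591 -0.2443  0.033 ]
t 17.75 pos [ 0.4518 -0.2375  0.0583] rot [-3.1405  0.0051  3.0928] q [-0.1972  0.3005  0.6747  1.9844 -0.2344  0.928   2.1185] gap 0.0197 F [ 0.0011 -0.2954 -1.9006]
translate now cm [ 0.0375 -0.0075  0.1338]
turn [-0.0011  0.0051 -0.0008] translate after turn [ 0.0369 -0.0076  0.134 ]
```

```bash
python3 -m jog '[{"dx":0,"dy":0,"dz":0.1,"rx":0,"ry":0,"rz":0,"hand":1},{"dx":0.3,"dy":0,"dz":0,"rx":0,"ry":0,"rz":0,"hand":1},{"dx":0.6,"dy":0,"dz":0,"rx":0,"ry":0,"rz":0,"hand":1},{"dx":0.6,"dy":0,"dz":0,"rx":0,"ry":0,"rz":0,"hand":1},{"dx":0.5,"dy":0,"dz":0,"rx":0,"ry":0,"rz":0,"hand":1},{"dx":0,"dy":0,"dz":0,"rx":0,"ry":0,"rz":0,"hand":1}]'
python3 - <<'E'
from h import *
disc(.033,(360,180,500,300)); go((.3764,-.2336,.057),-.048)
E
```

```text
t: 18.3
eef_pos: [0.4303, -0.2365, 0.057]
eef_rot: [-3.141, 0.004, 3.092]
wrist_force: [-0.7, 0.0, -0.8]
finger_gap: 0.0199
grip_force: 30.0
disc [ 0.5592 -0.2448  0.033 ] 17.829051971435547 [ 0.5589 -0.2446  0.033 ]
disc [ 0.5585 -0.2434  0.033 ] 18.3444766998291 [ 0.559  -0.2442  0.033 ]
t 18.35 pos [ 0.4311 -0.2365  0.0572] rot [-3.1411  0.005   3.0922] q [-0.2047  0.2591  0.687   2.0317 -0.2087  0.9136  2.115 ] gap 0.0198 F [ 0.8871  0.2712 -0.1304]
translate now cm [ 5.4779  0.018  -0.0077]
turn [-0.0005  0.005  -0.0014] translate after turn [5.4779 0.0256 0.0197]
```

View pics/case2.png

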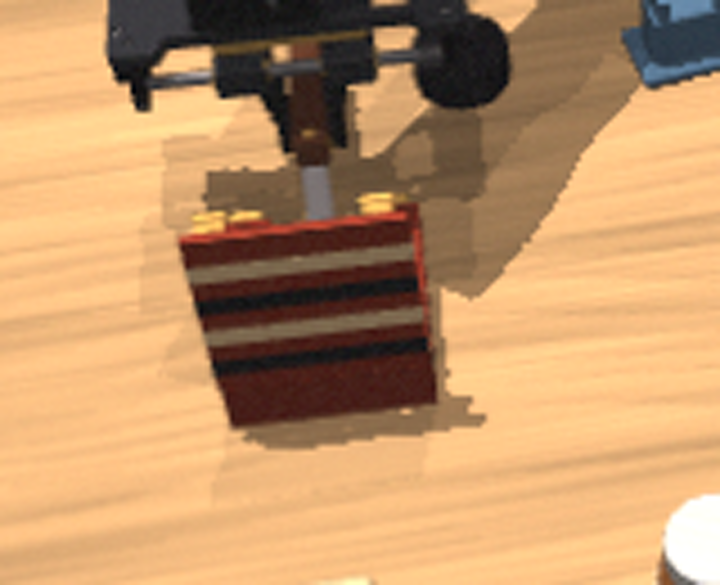

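The scene crop shows the lid's back and the gripper in front of the case. The disc is hidden there, but the top view has it unmoved at (0.559,-0.244) while the blade retreats. Withdrawing fully.

```bash
python3 -m jog '[{"dx":0.4,"dy":0,"dz":0,"rx":0,"ry":0,"rz":0,"hand":1},{"dx":0.8,"dy":0,"dz":0,"rx":0,"ry":0,"rz":0,"hand":1},{"dx":1,"dy":0,"dz":0,"rx":0,"ry":0,"rz":0,"hand":1},{"dx":1,"dy":0,"dz":0,"rx":0,"ry":0,"rz":0,"hand":1},{"dx":1,"dy":0,"dz":0,"rx":0,"ry":0,"rz":0,"hand":1},{"dx":1,"dy":0,"dz":0,"rx":0,"ry":0,"rz":0,"hand":1},{"dx":0.8,"dy":0,"dz":0,"rx":0,"ry":0,"rz":0,"hand":1},{"dx":0.4,"dy":0,"dz":0,"rx":0,"ry":0,"rz":0,"hand":1},{"dx":0,"dy":0,"dz":0,"rx":0,"ry":0,"rz":0,"hand":1},{"dx":0,"dy":0,"dz":0,"rx":0,"ry":0,"rz":0,"hand":1}]'
python3 - <<'E'
from h import *
disc(.033,(360,180,500,300)); go((.3664,-.2336,.157),-.048)
d=cams.get_image("top")
i=d["pixels"][190:330,340:520,::-1]; cv2.imwrite("pics/case3.png",cv2.resize(np.clip(i*1.5,0,255).astype(np.uint8),(720,560),interpolation=cv2.INTER_CUBIC))
E
```

```text
t: 19.18
eef_pos: [0.3681, -0.2333, 0.057]
eef_rot: [-3.141, 0.006, 3.093]
wrist_force: [0.8, -0.1, -1.5]
finger_gap: 0.0194
grip_force: 30.0
disc [ 0.5586 -0.244   0.033 ] 17.805225372314453 [ 0.5588 -0.2445  0.033 ]
disc [ 0.5583 -0.2427  0.033 ] 18.349624633789062 [ 0.5588 -0.2442  0.033 ]
t 19.23 pos [ 0.3683 -0.2334  0.057 ] rot [-3.1405  0.0056  3.0931] q [-0.2239  0.1136  0.7248  2.167  -0.099   0.8863  2.0823] gap 0.0197 F [ 0.7036 -0.3023 -2.0173]
translate now cm [ 0.132  -0.042  -9.9986]
turn [-0.0011  0.0056 -0.0005] translate after turn [ 0.188  -0.0308 -9.9978]
```

View pics/case3.png

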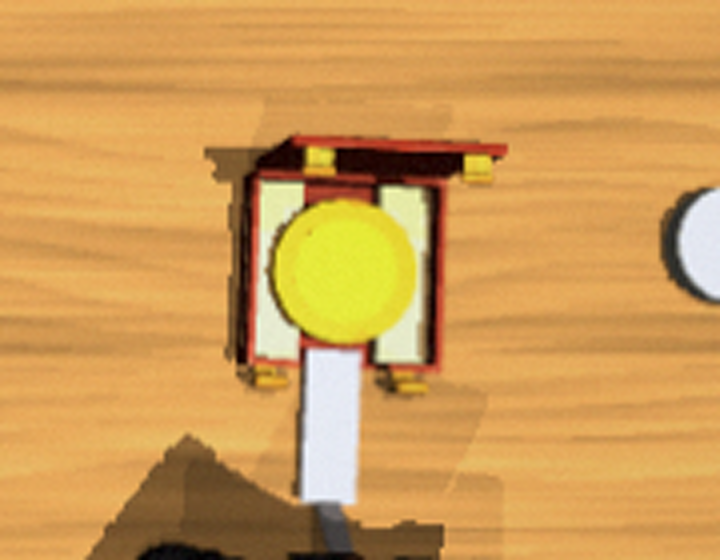

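The disc lies centred on both ribs at (344,272). The blade tip at (332,350) is clear of it. Lifting and returning the spatula.

```bash
python3 -m jog '[{"dx":0.5,"dy":0,"dz":0,"rx":0,"ry":0,"rz":0,"hand":1},{"dx":0.3,"dy":0,"dz":-0.5,"rx":0,"ry":0,"rz":0,"hand":1},{"dx":0,"dy":0,"dz":-2,"rx":0,"ry":0,"rz":0,"hand":1},{"dx":0,"dy":0,"dz":-2.5,"rx":0,"ry":0,"rz":0,"hand":1},{"dx":0,"dy":0,"dz":-2.5,"rx":0,"ry":0,"rz":0,"hand":1},{"dx":0,"dy":0,"dz":-2.5,"rx":0,"ry":0,"rz":0,"hand":1},{"dx":0,"dy":0,"dz":0,"rx":0,"ry":0,"rz":-0.06,"hand":1},{"dx":0,"dy":0,"dz":0,"rx":0,"ry":0,"rz":-0.07,"hand":1},{"dx":0,"dy":0,"dz":0,"rx":0,"ry":0,"rz":-0.06,"hand":1},{"dx":0,"dy":0,"dz":0,"rx":0,"ry":0,"rz":0,"hand":1}]'
python3 - <<'E'
from h import *
go((.4507,.0021,.0775),.140)
E
```

```text
t: 20.12
eef_pos: [0.3591, -0.233, 0.1571]
eef_rot: [-3.14, 0.005, -2.998]
wrist_force: [0.1, -1.1, -0.8]
finger_gap: 0.0197
grip_force: 30.0
t 20.12 pos [ 0.3591 -0.233   0.1571] rot [-3.1396  0.005  -2.9978] q [-0.2716 -0.1091  0.7161  2.0848  0.0777  1.1351  2.1236] gap 0.0197 F [ 0.0876 -1.1049 -0.8296]
translate now cm [-12.397   21.9723   7.9792]
turn [-0.002   0.005   0.0037] translate after turn [-12.3542  22.0027   7.9617]
```

```bash
python3 -m jog '[{"dx":-1.38,"dy":2.44,"dz":0,"rx":0,"ry":0,"rz":0,"hand":1},{"dx":-1.38,"dy":2.44,"dz":0,"rx":0,"ry":0,"rz":0,"hand":1},{"dx":-1.38,"dy":2.44,"dz":0,"rx":0,"ry":0,"rz":0,"hand":1},{"dx":-1.38,"dy":2.44,"dz":0,"rx":0,"ry":0,"rz":0,"hand":1},{"dx":-1.38,"dy":2.44,"dz":0,"rx":0,"ry":0,"rz":0,"hand":1},{"dx":-1.38,"dy":2.44,"dz":0,"rx":0,"ry":0,"rz":0,"hand":1},{"dx":-1.38,"dy":2.44,"dz":0,"rx":0,"ry":0,"rz":0,"hand":1},{"dx":-1.38,"dy":2.44,"dz":0,"rx":0,"ry":0,"rz":0,"hand":1},{"dx":-1.38,"dy":2.44,"dz":0,"rx":0,"ry":0,"rz":0,"hand":1},{"dx":0,"dy":0,"dz":2,"rx":0,"ry":0,"rz":0,"hand":1}]'
python3 -m jog '[{"dx":0,"dy":0,"dz":2,"rx":-0.002,"ry":0.005,"rz":0.004,"hand":1},{"dx":0,"dy":0,"dz":2,"rx":0,"ry":0,"rz":0,"hand":1},{"dx":0,"dy":0,"dz":1,"rx":0,"ry":0,"rz":0,"hand":1},{"dx":0,"dy":0,"dz":0,"rx":0,"ry":0,"rz":0,"hand":1},{"dx":0,"dy":0,"dz":0,"rx":0,"ry":0,"rz":0,"hand":1}]'
python3 - <<'E'
from h import *
go((.4507,.0021,.0475),.140)
E
```

```text
t: 20.95
eef_pos: [0.4548, 0.0073, 0.1396]
eef_rot: [-3.141, 0.011, -2.997]
wrist_force: [0.6, 1.3, -0.7]
finger_gap: 0.0201
grip_force: 30.0
t: 21.37
eef_pos: [0.4514, 0.0017, 0.0872]
eef_rot: [-3.141, -0.001, -3.006]
wrist_force: [0.6, -0.4, -0.3]
finger_gap: 0.0198
grip_force: 30.0
t 21.37 pos [0.4514 0.0017 0.0872] rot [-3.1413 -0.0011 -3.0057] q [-0.5051  0.0924  0.4197  2.0894 -0.0452  0.9694  1.6454] gap 0.0198 F [ 0.5684 -0.4073 -0.3372]
translate now cm [0.0626 0.0502 3.9694]
turn [-0.0003 -0.0011 -0.0041] translate after turn [0.0668 0.0494 3.9693]
```

```bash
python3 -m jog '[{"dx":0.06,"dy":0.05,"dz":1,"rx":0,"ry":0,"rz":-0.004,"hand":1},{"dx":0,"dy":0,"dz":1,"rx":0,"ry":0,"rz":0,"hand":1},{"dx":0,"dy":0,"dz":1,"rx":0,"ry":0,"rz":0,"hand":1},{"dx":0,"dy":0,"dz":0.5,"rx":0,"ry":0,"rz":0,"hand":1},{"dx":0,"dy":0,"dz":0.3,"rx":0,"ry":0,"rz":0,"hand":1},{"dx":0,"dy":0,"dz":0.1,"rx":0,"ry":0,"rz":0,"hand":1},{"dx":0,"dy":0,"dz":0,"rx":0,"ry":0,"rz":0,"hand":1},{"dx":0,"dy":0,"dz":0,"rx":0,"ry":0,"rz":0,"hand":1}]'
python3 - <<'E'
from h import *
go((.4507,.0021,.0475),.140)
E
```

```text
t: 22.03
eef_pos: [0.4511, 0.0024, 0.0481]
eef_rot: [3.142, -0.0, -3.0]
wrist_force: [-0.3, -0.8, -1.4]
finger_gap: 0.0197
grip_force: 30.0
t 22.03 pos [0.4511 0.0024 0.0481] rot [ 3.1415 -0.     -3.0005] q [-0.4951  0.159   0.4158  2.1215 -0.0834  0.8761  1.6814] gap 0.0197 F [-0.2905 -0.8372 -1.45  ]
translate now cm [ 0.0434 -0.0211  0.0575]
turn [ 0.0001 -0.      0.0011] translate after turn [ 0.0434 -0.0212  0.0575]
```

```bash
python3 -m jog '[{"dx":0,"dy":0,"dz":0.07,"rx":0,"ry":0,"rz":0,"hand":1},{"dx":0,"dy":0,"dz":0,"rx":0,"ry":0,"rz":0,"hand":1},{"dx":0,"dy":0,"dz":0,"rx":0,"ry":0,"rz":0,"hand":4},{"dx":0,"dy":0,"dz":0,"rx":0,"ry":0,"rz":0,"hand":5},{"dx":0,"dy":0,"dz":0,"rx":0,"ry":0,"rz":0,"hand":5},{"dx":0,"dy":0,"dz":0,"rx":0,"ry":0,"rz":0,"hand":5},{"dx":0,"dy":0,"dz":-2,"rx":0,"ry":0,"rz":0,"hand":5},{"dx":0,"dy":0,"dz":-3,"rx":0,"ry":0,"rz":0,"hand":5},{"dx":0,"dy":0,"dz":-3,"rx":0,"ry":0,"rz":0,"hand":5},{"dx":0,"dy":0,"dz":-3,"rx":0,"ry":0,"rz":0,"hand":5}]'
python3 -m jog '[{"dx":0,"dy":0,"dz":-4,"rx":0,"ry":0,"rz":0.06,"hand":0},{"dx":0,"dy":0,"dz":-4,"rx":0,"ry":0,"rz":0.06,"hand":0},{"dx":0,"dy":0,"dz":-2,"rx":0,"ry":0,"rz":0.06,"hand":0},{"dx":0,"dy":0,"dz":0,"rx":0,"ry":0,"rz":0,"hand":0}]'
python3 - <<'E'
from h import *
d=cams.get_image("top")
u=[(655/2.58+160,117/2.5833+180),(790/2.58+160,122/2.5833+180)]
for z in(.14,.15,.157,.163): P=plane(d,u,z); print(z,P[:,:2].ravel(),np.linalg.norm(P[0]-P[1]))
go((.67,-.25,.25),-.048)
E
```

```text
t: 22.87
eef_pos: [0.4506, 0.0022, 0.1585]
eef_rot: [-3.141, -0.001, -3.001]
wrist_force: [0.3, 0.5, 0.0]
finger_gap: 0.0497
grip_force: 0.0
t: 23.2
eef_pos: [0.453, 0.0026, 0.2621]
eef_rot: [3.139, 0.007, 3.099]
wrist_force: [0.4, 0.1, -0.1]
finger_gap: 0.0311
grip_force: 0.0
0.14 [ 0.6222 -0.1978  0.618  -0.3082] 0.11048937193706544
0.15 [ 0.6212 -0.1959  0.617  -0.3052] 0.10939198729131339
0.157 [ 0.6205 -0.1946  0.6163 -0.3032] 0.10862381803928697
0.163 [ 0.6198 -0.1935  0.6157 -0.3014] 0.10796538725183574
t 23.25 pos [0.4521 0.0025 0.2595] rot [3.14   0.0039 3.1022] q [-0.5275 -0.0974  0.3982  1.8734  0.0377  1.354   1.3924] gap 0.0272 F [-1.1543 -0.1351 -0.4271]
translate now cm [-22.7654 -24.3726   1.0013]
turn [0.0016 0.0039 0.0086] translate after turn [-22.9772 -24.1751   0.9502]
```

```bash
python3 -m jog '[{"dx":-2.28,"dy":-2.44,"dz":0,"rx":0,"ry":0,"rz":0,"hand":0},{"dx":-2.28,"dy":-2.44,"dz":0,"rx":0,"ry":0,"rz":0,"hand":0},{"dx":-2.28,"dy":-2.44,"dz":0,"rx":0,"ry":0,"rz":0,"hand":0},{"dx":-2.28,"dy":-2.44,"dz":0,"rx":0,"ry":0,"rz":0,"hand":0},{"dx":-2.28,"dy":-2.44,"dz":0,"rx":0,"ry":0,"rz":0,"hand":0},{"dx":-2.28,"dy":-2.44,"dz":0,"rx":0,"ry":0,"rz":0,"hand":0},{"dx":-2.28,"dy":-2.44,"dz":0,"rx":0,"ry":0,"rz":0,"hand":0},{"dx":-2.28,"dy":-2.44,"dz":0,"rx":0,"ry":0,"rz":0,"hand":0},{"dx":-2.28,"dy":-2.44,"dz":0,"rx":0,"ry":0,"rz":0,"hand":0},{"dx":-2.28,"dy":-2.44,"dz":0,"rx":0,"ry":0,"rz":0,"hand":0}]'
python3 -m jog '[{"dx":0,"dy":0,"dz":0,"rx":0,"ry":0,"rz":0.008,"hand":0},{"dx":0,"dy":0,"dz":0,"rx":0,"ry":0,"rz":0,"hand":0},{"dx":0,"dy":0,"dz":0,"rx":0,"ry":0,"rz":0,"hand":0}]'
python3 - <<'E'
from h import *
go((.67,-.249,.145),-.048)
d=cams.get_image("top"); i=d["pixels"][150:370,250:520,::-1]; cv2.imwrite("pics/lid.png",cv2.resize(np.clip(i*1.5,0,255).astype(np.uint8),(736,600),interpolation=cv2.INTER_CUBIC))
E
```

```text
t: 24.08
eef_pos: [0.6698, -0.2513, 0.255]
eef_rot: [3.141, -0.003, 3.104]
wrist_force: [0.3, 0.7, 0.5]
finger_gap: 0.0006
grip_force: 0.0
t: 24.33
eef_pos: [0.6689, -0.2501, 0.2557]
eef_rot: [3.141, -0.002, 3.095]
wrist_force: [0.1, 1.3, 0.7]
finger_gap: 0.0004
grip_force: 0.0
t 24.33 pos [ 0.6689 -0.2501  0.2557] rot [ 3.1412 -0.0024  3.095 ] q [-0.0694  0.5795  0.5993  1.1705 -0.3147  1.4828  2.0035] gap 0.0004 F [0.0661 1.2546 0.6539]
translate now cm [-0.1361  0.1059 11.0715]
turn [ 0.0004 -0.0024  0.0014] translate after turn [-0.1092  0.1109 11.0718]
```

View pics/lid.png

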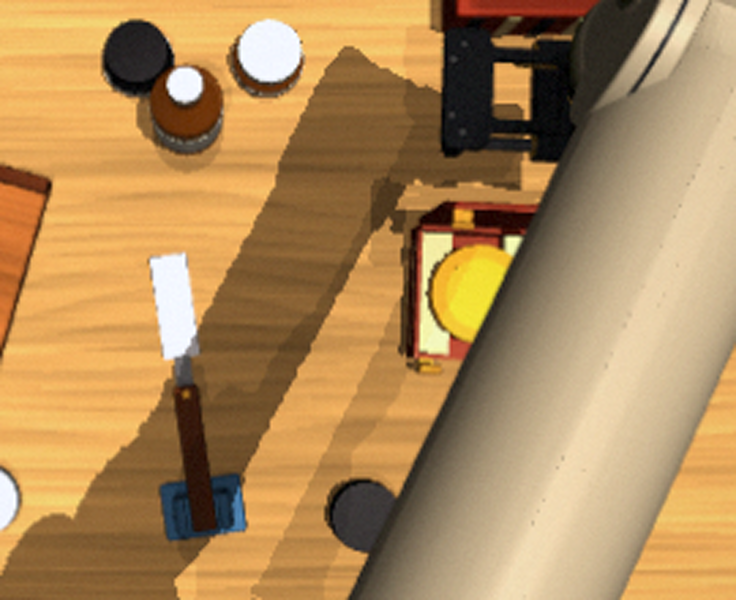

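The spatula lies in its blue rest as at the start (blade (172,305), handle tail (205,525)). The gripper is above and behind the upright lid, the disc is still in the case. Descending behind the lid and pulling it over.

```bash
python3 -m jog '[{"dx":0,"dy":0.1,"dz":2,"rx":0,"ry":0,"rz":0,"hand":0},{"dx":0,"dy":0,"dz":3,"rx":0,"ry":0,"rz":0,"hand":0},{"dx":0,"dy":0,"dz":3,"rx":0,"ry":0,"rz":0,"hand":0},{"dx":0,"dy":0,"dz":3,"rx":0,"ry":0,"rz":0,"hand":0},{"dx":0,"dy":0,"dz":0,"rx":0,"ry":0,"rz":0,"hand":0}]'
python3 -m jog '[{"dx":0.5,"dy":0,"dz":0,"rx":0,"ry":0,"rz":0,"hand":0},{"dx":1,"dy":0,"dz":0,"rx":0,"ry":0,"rz":0,"hand":0},{"dx":1,"dy":0,"dz":0,"rx":0,"ry":0,"rz":0,"hand":0},{"dx":1,"dy":0,"dz":0,"rx":0,"ry":0,"rz":0,"hand":0}]'
python3 -m jog '[{"dx":1,"dy":0,"dz":0,"rx":0,"ry":0,"rz":0,"hand":0},{"dx":1,"dy":0,"dz":0,"rx":0,"ry":0,"rz":0,"hand":0},{"dx":1,"dy":0,"dz":0,"rx":0,"ry":0,"rz":0,"hand":0},{"dx":0,"dy":0,"dz":0,"rx":0,"ry":0,"rz":0,"hand":0}]'
```

```text
t: 24.8
eef_pos: [0.6665, -0.2461, 0.1413]
eef_rot: [3.138, -0.008, 3.097]
wrist_force: [-0.6, 0.2, -1.4]
finger_gap: 0.0007
grip_force: 0.0
t: 25.13
eef_pos: [0.6347, -0.2478, 0.1506]
eef_rot: [-3.141, 0.004, 3.095]
wrist_force: [0.4, -0.3, 0.2]
finger_gap: 0.0003
grip_force: 0.0
t: 25.47
eef_pos: [0.6039, -0.2468, 0.1506]
eef_rot: [-3.142, 0.003, 3.094]
wrist_force: [0.5, 0.3, 0.4]
finger_gap: 0.0004
grip_force: 0.0
```

```bash
python3 -m jog '[{"dx":1.5,"dy":0,"dz":0.6,"rx":0,"ry":0,"rz":0,"hand":0},{"dx":1.5,"dy":0,"dz":0.7,"rx":0,"ry":0,"rz":0,"hand":0},{"dx":1.05,"dy":0,"dz":0.8,"rx":0,"ry":0,"rz":0,"hand":0},{"dx":1.05,"dy":0,"dz":0.8,"rx":0,"ry":0,"rz":0,"hand":0},{"dx":0,"dy":0,"dz":0,"rx":0,"ry":0,"rz":0,"hand":0}]'
python3 -m jog '[{"dx":0.8,"dy":0,"dz":1,"rx":0,"ry":0,"rz":0,"hand":0},{"dx":0.8,"dy":0,"dz":1.1,"rx":0,"ry":0,"rz":0,"hand":0},{"dx":0.5,"dy":0,"dz":1.2,"rx":0,"ry":0,"rz":0,"hand":0},{"dx":0.5,"dy":0,"dz":1.2,"rx":0,"ry":0,"rz":0,"hand":0},{"dx":0,"dy":0,"dz":0,"rx":0,"ry":0,"rz":0,"hand":0}]'
python3 -c "
from h import *
go((.520,-.2445,.057),-.048)"
```

```text
t: 25.88
eef_pos: [0.5526, -0.2439, 0.1191]
eef_rot: [3.141, 0.001, 3.094]
wrist_force: [0.3, 0.2, -0.4]
finger_gap: 0.0004
grip_force: 0.1
t: 26.3
eef_pos: [0.5276, -0.2425, 0.0731]
eef_rot: [3.141, -0.0, 3.095]
wrist_force: [0.2, 0.5, 0.7]
finger_gap: 0.0003
grip_force: 0.4
t 26.30 pos [ 0.5276 -0.2425  0.0731] rot [ 3.1412 -0.0005  3.0949] q [-0.1315  0.4251  0.5944  1.7845 -0.2753  1.0162  2.0924] gap 0.0003 F [0.1798 0.4761 0.6859]
translate now cm [ 0.7442 -0.2387  1.6142]
turn [ 0.0004 -0.0005  0.0013] translate after turn [ 0.7446 -0.2391  1.6139]
```

```bash
python3 -m jog '[{"dx":0.6,"dy":-0.1,"dz":0.5,"rx":0,"ry":0,"rz":0,"hand":0},{"dx":0.6,"dy":-0.1,"dz":0.5,"rx":0,"ry":0,"rz":0,"hand":0},{"dx":0.2,"dy":0,"dz":0.2,"rx":0,"ry":0,"rz":0,"hand":0},{"dx":0,"dy":0,"dz":0,"rx":0,"ry":0,"rz":0,"hand":0}]'
python3 -m jog '[{"dx":0,"dy":0,"dz":0.2,"rx":0,"ry":0,"rz":0,"hand":0},{"dx":0,"dy":0,"dz":0,"rx":0,"ry":0,"rz":0,"hand":0}]'
python3 -m jog '[{"dx":0,"dy":0,"dz":0.15,"rx":0,"ry":0,"rz":0,"hand":0},{"dx":0,"dy":0,"dz":0,"rx":0,"ry":0,"rz":0,"hand":0}]'
```

```text
t: 26.63
eef_pos: [0.5141, -0.2444, 0.0622]
eef_rot: [-3.141, 0.002, 3.095]
wrist_force: [2.8, 0.4, 2.6]
finger_gap: 0.0002
grip_force: 1.5
t: 26.8
eef_pos: [0.5133, -0.2442, 0.0593]
eef_rot: [-3.141, -0.0, 3.095]
wrist_force: [1.2, -0.6, 1.5]
finger_gap: 0.0003
grip_force: 0.9
t: 26.97
eef_pos: [0.5132, -0.2441, 0.0575]
eef_rot: [-3.141, -0.001, 3.095]
wrist_force: [0.8, -0.7, 3.0]
finger_gap: 0.0004
grip_force: 1.3
```

```bash
python3 -m jog '[{"dx":0,"dy":0,"dz":0.1,"rx":0,"ry":0,"rz":0,"hand":0},{"dx":0,"dy":0,"dz":0,"rx":0,"ry":0,"rz":0,"hand":0}]'
python3 -m jog '[{"dx":0,"dy":0,"dz":0.1,"rx":0,"ry":0,"rz":0,"hand":0},{"dx":0,"dy":0,"dz":0,"rx":0,"ry":0,"rz":0,"hand":0}]'
python3 -m jog '[{"dx":0,"dy":0,"dz":0.1,"rx":0,"ry":0,"rz":0,"hand":0},{"dx":0,"dy":0,"dz":0,"rx":0,"ry":0,"rz":0,"hand":0}]'
```

```text
t: 27.13
eef_pos: [0.5132, -0.2442, 0.0572]
eef_rot: [3.141, -0.001, 3.094]
wrist_force: [-1.5, 1.8, 10.1]
finger_gap: 0.0002
grip_force: 5.1
t: 27.3
eef_pos: [0.5132, -0.2442, 0.0568]
eef_rot: [3.141, -0.001, 3.094]
wrist_force: [-5.1, 3.1, 18.1]
finger_gap: 0.0009
grip_force: 9.2
t: 27.47
eef_pos: [0.5132, -0.2443, 0.0565]
eef_rot: [3.141, -0.0, 3.094]
wrist_force: [-8.8, 3.7, 26.5]
finger_gap: 0.0005
grip_force: 13.3
```

```bash
python3 -m jog '[{"dx":0,"dy":0,"dz":-0.5,"rx":0,"ry":0,"rz":0,"hand":0},{"dx":0,"dy":0,"dz":-3,"rx":0,"ry":0,"rz":0,"hand":0},{"dx":0,"dy":0,"dz":-4,"rx":0,"ry":0,"rz":0,"hand":0},{"dx":0,"dy":0,"dz":-4,"rx":0,"ry":0,"rz":0,"hand":0},{"dx":2,"dy":3,"dz":-3,"rx":0,"ry":0,"rz":0,"hand":0},{"dx":2,"dy":3.5,"dz":0,"rx":0,"ry":0,"rz":0,"hand":0},{"dx":2,"dy":3.5,"dz":0,"rx":0,"ry":0,"rz":0,"hand":0},{"dx":2,"dy":3.5,"dz":0,"rx":0,"ry":0,"rz":0,"hand":0},{"dx":0,"dy":3.5,"dz":0,"rx":0,"ry":0,"rz":0,"hand":0},{"dx":0,"dy":0,"dz":0,"rx":0,"ry":0,"rz":0,"hand":0}]'
python3 - <<'E'
from h import *
go((.4,0,.25),-.048)
a=cams.get_image("top")["pixels"][190:350,270:480]; b=cams.get_image("scene")["pixels"][170:330,150:360]
cv2.imwrite("pics/end.png",cv2.resize(np.clip(np.hstack([a,b])[:,:,::-1]*1.5,0,255).astype(np.uint8),(798,304),interpolation=cv2.INTER_CUBIC))
E
```

```text
t: 28.3
eef_pos: [0.4425, -0.0673, 0.1961]
eef_rot: [3.139, -0.001, 3.103]
wrist_force: [-0.2, 0.6, -0.1]
finger_gap: 0.0008
grip_force: 0.0
t 28.30 pos [ 0.4425 -0.0673  0.1961] rot [ 3.1391 -0.0015  3.1027] q [-0.457  -0.0642  0.4952  1.9779  0.0298  1.2218  1.559 ] gap 0.0008 F [-0.1886  0.5944 -0.0717]
translate now cm [ 4.5179  6.5694 -5.3712]
turn [ 0.0024 -0.0015  0.0091] translate after turn [ 4.5695  6.5148 -5.3939]
```

View pics/end.png

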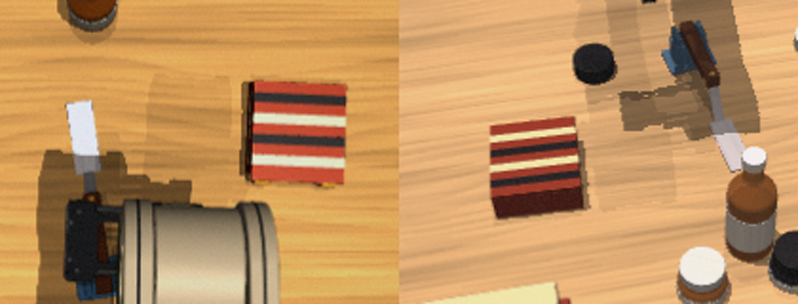

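```bash
python3 - <<'E'
from h import *
np.save("/tmp/a.npy",cams.get_image("scene")["pixels"])
E
python3 -m jog '[{"dx":0,"dy":0,"dz":-1,"rx":0,"ry":0,"rz":0,"hand":0},{"dx":0,"dy":0,"dz":0,"rx":0,"ry":0,"rz":0,"hand":0},{"dx":0,"dy":0,"dz":0,"rx":0,"ry":0,"rz":0,"hand":0},{"dx":0,"dy":0,"dz":0,"rx":0,"ry":0,"rz":0,"hand":0},{"dx":0,"dy":0,"dz":0,"rx":0,"ry":0,"rz":0,"hand":0},{"dx":0,"dy":0,"dz":0,"rx":0,"ry":0,"rz":0,"hand":0},{"dx":0,"dy":0,"dz":0,"rx":0,"ry":0,"rz":0,"hand":0},{"dx":0,"dy":0,"dz":0,"rx":0,"ry":0,"rz":0,"hand":0},{"dx":0,"dy":0,"dz":0,"rx":0,"ry":0,"rz":0,"hand":0},{"dx":0,"dy":0,"dz":0,"rx":0,"ry":0,"rz":0,"hand":0}]'
python3 - <<'E'
from h import *
d=cams.get_image("scene");a=np.load("/tmp/a.npy").astype(float)
print("lid region diff",np.abs(d["pixels"].astype(float)-a)[225:290,190:260].mean(), np.abs(d["pixels"].astype(float)-a)[225:290,190:260].max())
# predicted front lid edge corners shut / 6 mm open vs image
f=np.array([np.cos(-.048),np.sin(-.048)]);l=np.array([-f[1],f[0]]);c=np.array([.559,-.2448])
for z in(.046,.052,.058): print(z,proj(d,[np.r_[c-.064*f+s*.056*l,z] for s in(1,-1)]).round(1).tolist())
hsv=cv2.cvtColor(d["pixels"],cv2.COLOR_RGB2HSV); red=(cv2.inRange(hsv,(0,120,40),(8,255,255))|cv2.inRange(hsv,(172,120,40),(179,255,255)))
for u in range(200,240,8): print(u,225+np.argmax(red[225:,u]>0),end="; ")
E
```

```text
t: 29.28
eef_pos: [0.4435, -0.0739, 0.2063]
eef_rot: [3.142, -0.001, 3.095]
wrist_force: [-0.6, -0.3, -0.0]
finger_gap: 0.0005
grip_force: 0.0
lid region diff 0.9986080586080586 12.0
0.046 [[241.4, 231.0], [196.7, 236.0]]
0.052 [[241.2, 229.4], [196.3, 234.4]]
0.058 [[241.0, 227.7], [195.9, 232.8]]
200 236; 208 235; 216 234; 224 233; 232 232;
```

```bash
python3 -c "
from plant import r
print(r.sign_off())"
```

```text
the job is handed in; nothing more can be done
None
```

The job is handed in at about 29 s of the 72 s limit: the honey disc lies centred on the ribs in the case, the spatula is back in its rest, and the lid is shut and stayed shut for a second after release; the hand-in gave no verdict back.

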